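Lever a stuck tube block up in a dry-block heater

ROBOT

A 7-joint arm with a two-finger parallel gripper is mounted at the origin on the work surface. World frame = base frame: x ahead of the robot, y to its left, z up, the work surface at z = 0. Lengths are in mm, angles in rad, forces in N, time in s.
With the tool pointing down it reaches from about 425 to 1025 mm from the base axis. Payload 3.6 kg.
Tool frame: the origin (TCP) lies on the centre line of the jaws, within the pads' length; the fingertips stand 17 mm ahead of it and the grasp point (between the pads) lies 2 mm behind it (manip.nose_length is the distance from the TCP to the fingertips, in mm); z points along the fingers, x is the direction in which the jaws open and shut, and the axes are right-handed (so a half turn about z gives the same grasp; the last joint's range is limited). The gripper opens to 85 mm and grips with 20 to 120 N. Pads are 22 mm wide; open, the fingers measure 114 mm over their backs; the gripper's body (76 mm by 85 mm) begins 54 mm behind the grasp point. The pads swing forward as they close: fully open they stand 13 mm farther back than shut.
Start: joints at [1.21, 0.591, 0.048, 1.609, -0.033, 0.943, -0.034], TCP at [191.145, -699.352, 248.302] pointing down, gripper open.
Joint ranges: [-2.69, 2.69], [-0.47, 2.24], [-1.27, 1.36], [0.19, 2.51], [-1.53, 4.68], [0.08, 2.07], [-3.09, 3.09]. Speed limits (rad/s): [2.57, 2.57, 3.14, 3.14, 3.14, 3.14, 3.14].

INTERFACE

Orientations are given as a unit quaternion [w, x, y, z].
In Python, from workcell import status, vision, ticket, manip gives the robot as it stands. The module is installed in compiled form; this text tells all that it offers.
- The arm moves only by the tool step_arm, never from a script. Its argument "increments" is text: rows parted by semicolons, each of 7 numbers parted by spaces: the shift along the tool's x, y, z in cm, then the turn, a rotation vector about the tool's x, y, z in rad, then the finger opening in cm, from 0 to 8.54. A call has 1 to 8 rows; each row is the pose to reach, as a shift and turn from the pose commanded when the call began, along the tool's axes at that moment; what a row does not reach only later rows make up. A row lasts 1/8 s, in which the tool goes at most 62.5 mm and 10.7 degrees, less where a joint would pass 70% of its speed; a pose out of reach is approached as far as the arm can. A call with a gripper value outside its range is refused whole. The fingers move at their own pace and stop on an object; "force" is the grip in N (left out, the last holds). Time passes only in rows, so rows that repeat a pose let the fingers close. It gives the time, the measured TCP pose, the force and the opening at its end, in the units of the state.
- status.read_state(): the state, without advancing time (a new reading comes with each control period).
- vision.get_image(name): name is "side" or "top"; returns the picture (400x640x3 uint8, blue, green, red); there is no depth.
- vision.camera_info(name): a dict with "fx", "fy", "cx", "cy" (pixels), "T" (4x4, takes a point from camera to world coordinates). Camera axes: x right, y up, looking along -z (the intrinsics and any distortion apply to the point x, -y, -z); pixel columns grow to the right and rows downward; lengths in mm; the calibration is good to about 2 mm. A picture is of the moment at which its call begins. camera_info takes no time and is no camera call.
- ticket.close_job(): hands the job in, once; it reports no verdict.
The state is a dict: "time_s": time; "joints": joint angles; "joint_velocities": joint speeds; "tau": joint torques, N m; "ee_pos": TCP position; "eef_rot": TCP orientation; "wrist_force": force on the tool from outside, world axes, zero at the start; "wrist_torque": the same for the moment, N m; "grip_width": opening from 0.0 (shut) to 1.0 (fully open).
Only numpy, scipy, OpenCV 4.12 (cv2) and the standard library are available. Lean on these libraries where they do the work, as an engineer would, in place of code of your own. Each camera call takes 0.05 s, during which the arm holds its last target.

TASK

The aluminium tube block is stuck down in the dry-block heater. Pick up the pry bar, rest it across the fulcrum stand with its blade under the block's overhanging lip, and lever the block up gently until you feel it come firmly against its stop, without forcing it any further; it then stays up by itself. Then draw the bar out and lay it back down flat on its rubber mat, and leave the other things on the bench as they are.

Things in the scene. Friction and masses are not known exactly. Their poses are not given: they have to be found in the camera images.
- heater: White dry-block heater, fixed to the bench. Its origin is on the bench, below the middle of the outer edge of the block's lip; its +y axis points from that edge into the heater, +z up, x along the edge. The housing is 190 mm wide (x), 107 mm high, and its front wall stands 22 mm behind the lip's edge (y = 22 to 172 mm).
- block: Aluminium tube block in the heater (1.2 to 2 kg), axes as the heater's; moves only straight up and down and stays where it is left. Flange 150 mm wide (x), 12 mm thick, its front 22 mm overhanging the housing as a lip with free space below; on it, from y = 37 mm, the tube part, 34 mm high. Its stop lies somewhere 8 to 13 mm above the start (not measurable: feel it).
- lip (a point): Middle of the lip's outer edge, on its underside (115 to 122 mm above the bench at the start); rises with the block. 35 to 45 N up at the lip moves the tight block. Firm against the stop means over 47 N at the lip for 0.2 s; over 95 N would bend the stop.
- fulcrum: Steel fulcrum stand fixed to the bench in front of the lip: foot 90 x 50 x 12 mm, web 60 x 20 mm, rounded ridge (radius 10 mm, 60 mm long) along its x axis, parallel to the lip's edge. Origin on the bench under the ridge; the ridge's top line is 104 mm above the bench, 38 to 50 mm in front of the lip's edge.
- bar: Loose pry bar, 270 mm long, 0.34 kg, flat underside; x axis from handle to tip, z up as it lies. Origin on the underside where handle and blade meet: grey handle (24 mm wide, 20 high) from x = -120 to 0 mm, steel blade (20 wide, 6 thick; last 12 mm 4 thick, upper side flush) from 0 to 150 mm. Balances close to the origin.
- bar_grip (a point): Point on the bar to grasp it by: 20 mm behind its origin, in the middle of the handle's width and height (10 mm above the underside), close to its balance point. Axes as the bar's.
- bar_tip (a point): Middle of the tip end of the blade, 170 mm ahead of bar_grip and 4 mm above the underside.
- bar_heel (a point): On top of the handle, 15 mm before its far end, 85 mm behind bar_grip: a good place to press down, where the bar over the fulcrum multiplies the force 3 to 4 times. Let go on the fulcrum with its tip under the lip, the bar sinks at the handle until the tip bears on the lip (about 8 N), which does not move the block.
- mat: Black rubber mat fixed to the bench, 340 (its x) x 120 (its y) x 4 mm, on which the bar lies at the start; origin at the middle of its underside.
- tip_box: Red pipette-tip box, 85 x 120 x 55 mm, bystander; origin at the middle of its underside.
- tube_rack: Blue tube rack, 70 x 150 x 50 mm, bystander; origin at the middle of its underside.
- reagent: Amber bottle, 60 mm across and 120 mm high, bystander; origin at the middle of its underside.
- jar: Low jar, 60 mm across and 70 mm high, bystander; origin at the middle of its underside.
- pipette: Pipette lying on the bench along its x axis, about 270 mm long, 40 mm high, bystander; origin at mid-length of it on the bench.
- beaker: Clear beaker, 70 mm across and 85 mm high, bystander; origin at the middle of its underside.
Things that resemble listed ones, but are neither listed nor needed, are in the scene too. What is shaped like the fulcrum but yellow is not meant.

How it is judged (in metres and radians):
On the way, in this order (a step that is already met when the one before it is completed fails the run):
1. the bar rests on the fulcrum with its tip under the lip (contact force between bar and fulcrum above 0.5 N and y of bar_tip in the frame of heater above 0.004 m and x of bar_tip in the frame of heater between -0.07 and 0.07 m and z of bar_tip in the frame of lip below 0.003 m and distance of lip from where it was at the start of the episode below 0.006 m), for 0.2 s.
2. levered over the fulcrum, the block is firm against its stop (over 47 N at the lip) (contact force between bar and block above 47 N and contact force between bar and fulcrum above 20 N and distance of lip from where it was at the start of the episode above 0.0075 m), for 0.2 s.
At the end, for the whole second after the job is handed in: The block has stayed up (lip at least 7.5 mm above its start) and the bar lies flat and at rest on the mat, right way up: its grasp point within 140 mm along and 50 mm across of the mat's middle, its tip within 75 mm across (distance of lip from where it was at the start of the episode above 0.0075 m and x of bar_grip in the frame of mat between -0.14 and 0.14 m and y of bar_grip in the frame of mat between -0.05 and 0.05 m and y of bar_tip in the frame of mat between -0.075 and 0.075 m and height (world z) of bar_grip below 0.022 m and angle between bar_grip's own z axis and vertical below 0.12 rad and contact force between bar and mat above 0.5 N and linear speed of bar below 0.02 m/s); the robot touches nothing.
It fails at once if the block is forced against its stop (over 95 N at the lip) (contact force between bar and block above 95 N).
It fails at once if the block is pushed or pulled by the robot itself instead of the bar (contact force between any of the fingers, the arm and block above 2 N).
It fails at once if the bar is dropped (linear speed of bar above 0.6 m/s and height (world z) of bar_grip below 0.06 m and contact force between the fingers and bar below 0.2 N).
It fails at once if a bystander is moved by more than 30 mm (distance of any of tip_box, tube_rack, reagent, jar, pipette, beaker from where it was at the start of the episode above 0.03 m).
It also fails if it takes over 72 s, if anything falls off the work surface, if the arm or the gripper's body presses on something with over 40 N, if the wrist force passes 120 N, or if a joint passes its speed limit or range.

## Working session

There is one attempt and no reset: what is moved stays moved. The work goes in short steps, Python scripts to look and compute and a tool call to move; the robot and the scene stay as the last step left them, time stands still between calls to the robot, and variables do not carry over. Pictures are saved under pics/ and viewed, and the job is handed in when it is done.

Besides the shell and the picture viewer there is one more tool, called after "Emit:" as a command line: name --argument value ..., lists and objects as JSON in quotes. step_arm: Moves the arm, as the interface text tells. Its arguments: {"type":"object","properties":{"increments":{"type":"string"},"force":{"type":"number"}},"required":["increments"]}

```bash
mkdir -p pics; cat > h.py <<'E'
import numpy as np, cv2
from workcell import status, vision, ticket, manip
E
python3 - <<'E'
from h import *
print(status.read_state())
for n in("side","top"):
    cv2.imwrite(f"pics/{n}0.png",vision.get_image(n)); print(n,vision.camera_info(n))
print(manip.nose_length, dir(manip),dir(vision))
E
```

```text
{'time_s': 0.0, 'joints': array([ 1.21049444,  0.59211238,  0.04827596,  1.60983518, -0.03332621,
        0.94267767, -0.0336747 ]), 'joint_velocities': array([ 0.00073549, -0.0005426 ,  0.00092501,  0.00078852,  0.0015623 ,
        0.00033056,  0.00043041]), 'tau': array([-7.69121416e-04, -5.48689234e+01,  1.54646046e+00, -1.98123479e+01,
        9.40909755e-03,  8.77986808e-03, -4.71750468e-06]), 'ee_pos': array([ 190.96571371, -698.58031049,  247.14030724]), 'eef_rot': array([-6.39037771e-04,  7.94906370e-01, -6.06731095e-01, -9.12540749e-04]), 'wrist_force': array([ 0.51711394,  0.41882687, -0.20355114]), 'wrist_torque': array([0.02164959, 0.00812708, 0.00386347]), 'grip_width': 0.9972355049092162}
side {'fx': 506.39939113890904, 'fy': 506.39939113890904, 'cx': 325.6090781567771, 'cy': 195.47663958614126, 'T': array([[-7.47771417e-01,  4.31130600e-01, -5.04939910e-01,
        -1.57410118e+02],
       [-6.63807580e-01, -4.69352970e-01,  5.82294845e-01,
         8.47372603e+02],
       [ 1.40500790e-02,  7.70606381e-01,  6.37156496e-01,
         1.02003783e+03],
       [ 0.00000000
[... 602 characters left out ...]
__eq__', '__format__', '__ge__', '__getattribute__', '__getstate__', '__gt__', '__hash__', '__init__', '__init_subclass__', '__le__', '__lt__', '__module__', '__ne__', '__new__', '__reduce__', '__reduce_ex__', '__repr__', '__setattr__', '__sizeof__', '__str__', '__subclasshook__', '__weakref__', 'nose_length'] ['__class__', '__delattr__', '__dict__', '__dir__', '__doc__', '__eq__', '__format__', '__ge__', '__getattribute__', '__getstate__', '__gt__', '__hash__', '__init__', '__init_subclass__', '__le__', '__lt__', '__module__', '__ne__', '__new__', '__reduce__', '__reduce_ex__', '__repr__', '__setattr__', '__sizeof__', '__str__', '__subclasshook__', '__weakref__', 'camera_info', 'get_image']
```

View pics/side0.png

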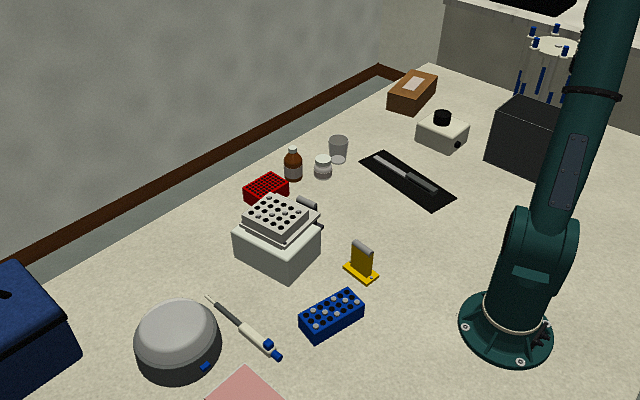

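View pics/top0.png

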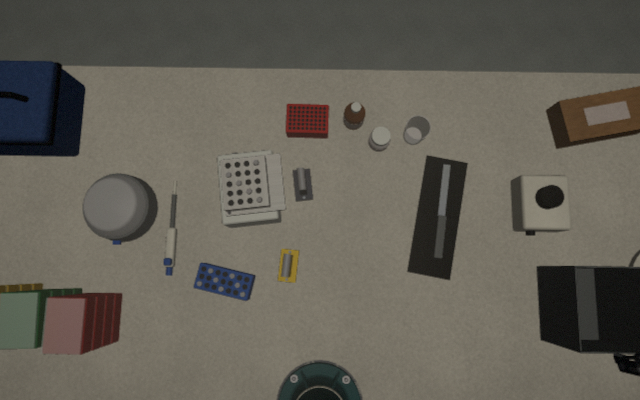

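The heater is at (250,188) in the top view, with its lip facing right. The grey fulcrum is at (302,182) and the yellow decoy at (288,265). The bar is on the black mat at (440,215), blade pointing up in the image. Next I'll enlarge the crops.

```bash
python3 - <<'E'
import cv2
t=cv2.imread('pics/top0.png');s=cv2.imread('pics/side0.png')
def c(im,x0,y0,x1,y1,k,n):
    cv2.imwrite(n,cv2.resize(im[y0:y1,x0:x1],None,fx=k,fy=k,interpolation=cv2.INTER_CUBIC))
c(t,210,140,330,230,6,'pics/c1.png')
c(t,400,150,480,285,4,'pics/c2.png')
c(s,225,180,335,290,5,'pics/c3.png')
c(s,350,140,470,220,6,'pics/c4.png')
E
```

```text
(no output)
```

View pics/c1.png

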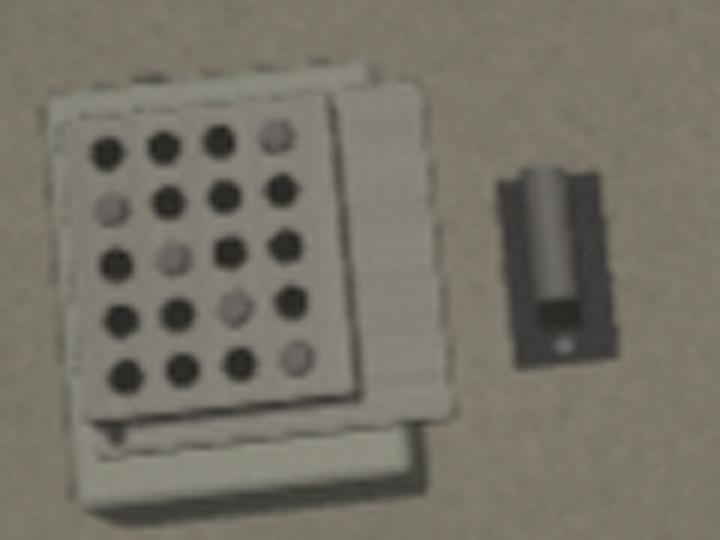

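View pics/c2.png

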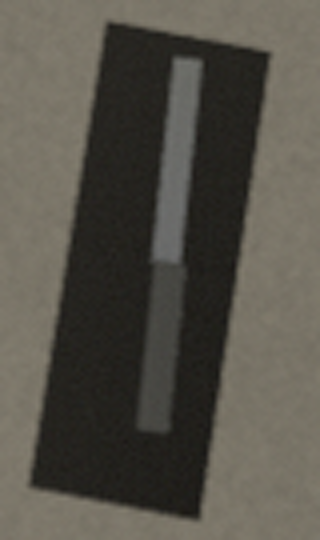

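View pics/c3.png

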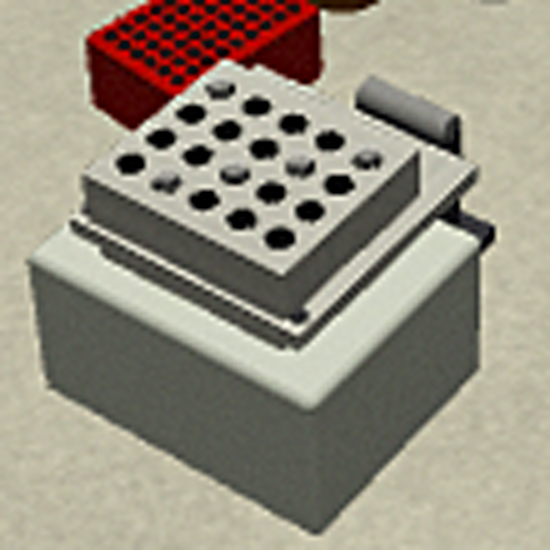

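View pics/c4.png

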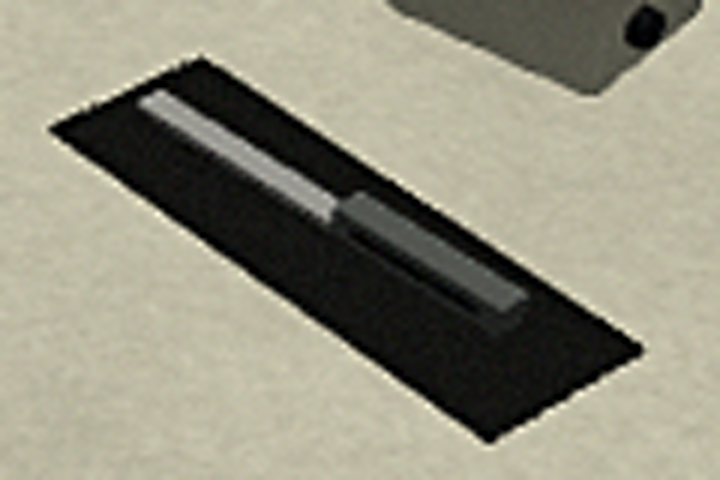

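```bash
cat >> h.py <<'E'
_ci={n:vision.camera_info(n) for n in("side","top")}
def ray(n,u,v):
    c=_ci[n];d=np.array([(u-c['cx'])/c['fx'],-(v-c['cy'])/c['fy'],-1.]);T=c['T']
    return T[:3,3],T[:3,:3]@d
def plane(n,u,v,z):
    o,d=ray(n,u,v);return o+d*(z-o[2])/d[2]
def tri(ps):
    A=np.zeros((3,3));b=np.zeros(3);R=[]
    for n,u,v in ps:
        o,d=ray(n,u,v);d=d/np.linalg.norm(d);P=np.eye(3)-np.outer(d,d);A+=P;b+=P@o;R.append((o,P))
    x=np.linalg.solve(A,b);return x,[round(float(np.linalg.norm(P@(x-o))),1) for o,P in R]
def proj(n,p):
    c=_ci[n];q=np.linalg.inv(c['T'])@np.r_[p,1];return c['fx']*q[0]/-q[2]+c['cx'],c['fy']*-q[1]/-q[2]+c['cy']
E
cat > m.py <<'E'
from h import *
np.set_printoptions(precision=1,suppress=True)
c1=lambda x,y:("top",210+x/6-.4,140+y/6-.4)
c2=lambda x,y:("top",400+x/4-.4,150+y/4-.4)
c3=lambda x,y:("side",225+x/5-.4,180+y/5-.4)
c4=lambda x,y:("side",350+x/6-.4,140+y/6-.4)
print('lip corner near',tri([c1(457,420),c3(478,173)]))
print('lip edge z129',plane(*c1(418,85),130),plane(*c1(457,420),130))
print('foot z12',[plane(*c1(*p),12) for p in[(500,182),(600,174),(617,357),(518,368)]])
print('ridge z104', plane(*c1(547,170),104),plane(*c1(559,300),104))
print('tip',tri([c2(188,58),c4(150,97)]), plane(*c2(188,58),10))
print('hand end top',[tri([a,b]) for a,b in[((c2(137,430)),c4(505,315)),((c2(168,433)),c4(528,295))]])
print('hand end z24',plane(*c2(153,431),24))
print('hand front',[tri([a,b]) for a,b in[(c2(152,262),c4(333,212)),(c2(186,264),c4(358,192))]],plane(*c2(169,263),24))
print('mat z4',[plane(*c2(*p),4) for p in[(107,22),(271,52),(199,519),(30,487)]])
print('mat side',[plane(*c4(*p),4) for p in[(200,58),(643,350),(490,442),(50,130)]])
E
python3 m.py
```

```text
lip corner near (array([512.4,  94.6, 121.9]), [0.7, 0.7])
lip edge z129 [658.4 114.8 130. ] [510.8  93.5 130. ]
foot z12 [array([640.5,  85.4,  12. ]), array([645.2,  37.6,  12. ]), array([556.7,  27.8,  12. ]), array([550.7,  74.6,  12. ])]
ridge z104 [626.9  58.6 104. ] [568.2  51.9 104. ]
tip (array([ 665.7, -357.7,    5.1]), [0.5, 0.5]) [ 665.  -356.2   10. ]
hand end top [(array([ 398.4, -312.7,   16.3]), [0.5, 0.5]), (array([ 397.1, -333.4,   18.2]), [0.0, 0.0])]
hand end z24 [ 398.1 -321.7   24. ]
hand front [(array([ 516.2, -325.6,   16.3]), [0.2, 0.2]), (array([ 515.3, -348.9,   17.5]), [0.2, 0.2])] [ 514.9 -335.4   24. ]
mat z4 [array([ 692.2, -299.9,    4. ]), array([ 671.8, -417.7,    4. ]), array([ 338.5, -357.2,    4. ]), array([ 358.4, -240.1,    4. ])]
mat side [array([ 668.8, -411.4,    4. ]), array([ 335.5, -351.5,    4. ]), array([ 355.4, -234.7,    4. ]), array([ 688.4, -294.2,    4. ])]
```

```bash
cat >> h.py <<'E'
from scipy.spatial.transform import Rotation as Ro
np.set_printoptions(precision=3,suppress=True)
def go(p,yaw,tilt=0):
    "increments from measured pose to TCP p with tool x at world angle yaw, pointing down"
    s=status.read_state();q=s['eef_rot'];R=Ro.from_quat([q[1],q[2],q[3],q[0]])
    c,n=np.cos(yaw),np.sin(yaw)
    Rt=Ro.from_matrix(np.array([[c,n,0],[n,-c,0],[0,0,-1.]]).T) if 0 else Ro.from_matrix(np.column_stack([[c,n,0],[n,-c,0],[0,0,-1.]]))
    print('t',s['time_s'],'pos',s['ee_pos'],'F',s['wrist_force'],'g',s['grip_width'])
    print('shift cm',R.inv().apply(np.array(p)-s['ee_pos'])/10,'rot',(R.inv()*Rt).as_rotvec())
def snap(n,f,box=None,k=1):
    im=vision.get_image(n)
    cv2.imwrite('pics/full_'+f+'.png',im)
    if box:
        x0,y0,x1,y1=box;im=im[y0:y1,x0:x1]
    cv2.imwrite('pics/'+f+'.png',cv2.resize(im,None,fx=k,fy=k,interpolation=cv2.INTER_CUBIC))
E
python3 -c "
from h import *
go([494,-332,247],-1.699)"
```

```text
t 0.1 pos [ 190.984 -698.646  247.25 ] F [0.075 0.107 0.027] g 0.9986200529331147
shift cm [-27.375 -38.899   0.076] rot [0.001 0.002 0.395]
```

Emit:
step_arm --increments "-3.4 -4.9 0 0 0 0.05 8.5;-6.8 -9.7 0 0 0 0.1 8.5;-10.3 -14.6 0 0 0 0.15 8.5;-13.7 -19.5 0 0 0 0.2 8.5;-17.1 -24.3 0 0 0 0.25 6;-20.5 -29.2 0 0 0 0.3 6;-23.9 -34 0 0 0 0.35 6;-27.4 -38.9 0 0 0 0.395 6"

```text
time_s: 1.1
ee_pos: [494.9, -330.9, 248.0]
eef_rot: [-0.0, -0.66, 0.752, 0.0]
wrist_force: [0.8, -0.0, -0.1]
grip_width: 0.701
```

Emit:
step_arm --increments "0 0 5 0 0 0 6;0 0 10 0 0 0 6;0 0 10 0 0 0 6"

```text
time_s: 1.48
ee_pos: [491.3, -330.3, 144.7]
eef_rot: [-0.001, -0.661, 0.751, 0.005]
wrist_force: [-0.2, 0.1, 0.9]
grip_width: 0.702
```

```bash
python3 -c "
from h import *
go([494,-332,150],-1.699)
snap('top','t1',(380,140,540,280),5)
snap('side','s1',(340,80,500,220),5)
s=status.read_state();p=s['ee_pos']
print([proj(n,p+[0,0,-17]) for n in('top','side')])"
```

```text
t 1.475 pos [ 491.301 -330.304  144.683] F [-0.191  0.144  0.898] g 0.7020111539475689
shift cm [ 0.132 -0.285 -0.535] rot [0.009 0.004 0.001]
[(np.float64(451.76662265195876), np.float64(218.651266636377)), (np.float64(416.4137314497507), np.float64(147.33206881428902))]
```

View pics/t1.png

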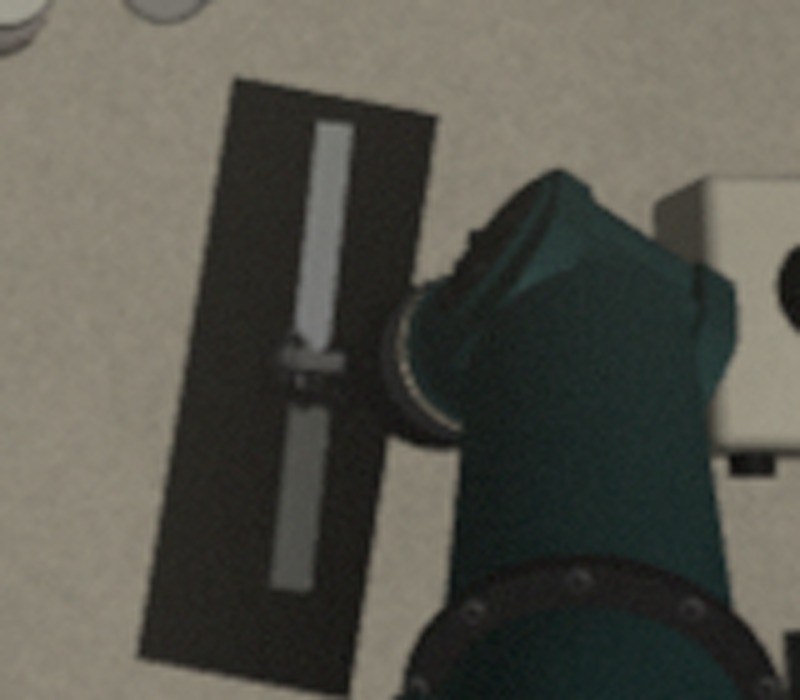

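View pics/s1.png

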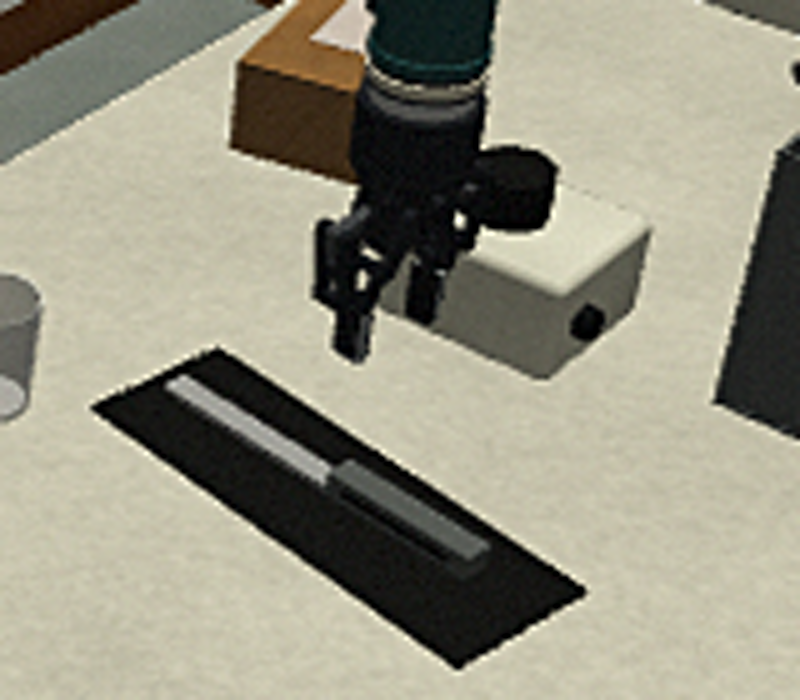

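Emit:
step_arm --increments "0 -0.2 4 0 0 0 6;0 -0.2 8 0 0 0 6;0 -0.2 8.5 0 0 0 6;0 -0.2 8.5 0 0 0 6"

```text
time_s: 2.08
ee_pos: [497.2, -333.8, 65.2]
eef_rot: [0.0, -0.66, 0.751, -0.001]
wrist_force: [0.3, 0.3, -0.2]
grip_width: 0.702
```

```bash
python3 -c "
from h import *
go([494,-332,40],-1.699)
snap('top','t2',(400,160,500,270),6)
snap('side','s2',(350,110,470,210),6)
s=status.read_state();p=s['ee_pos']
print([proj(n,p+[0,0,-17]) for n in('top','side')])"
```

```text
t 2.075 pos [ 497.219 -333.837   65.152] F [ 0.347  0.337 -0.174] g 0.7021792774940354
shift cm [-0.144  0.35   2.514] rot [-0.003 -0.001 -0.001]
[(np.float64(443.7091766574008), np.float64(220.66069544273032)), (np.float64(412.43565908766715), np.float64(168.22818489230596))]
```

View pics/t2.png

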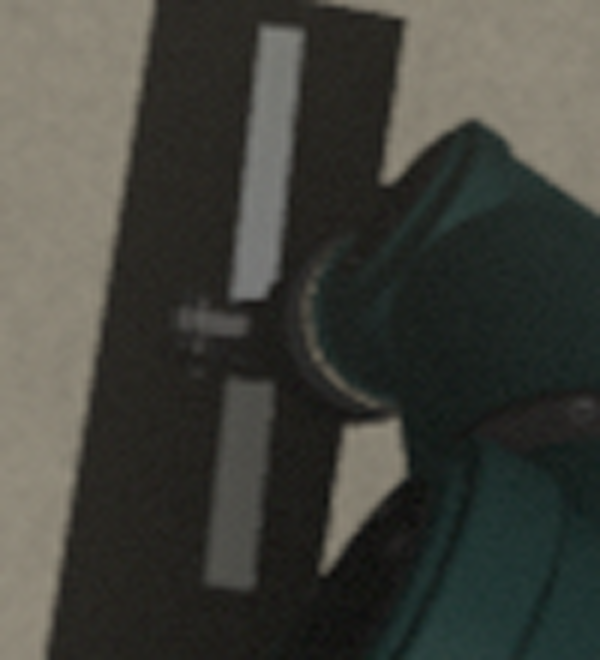

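View pics/s2.png

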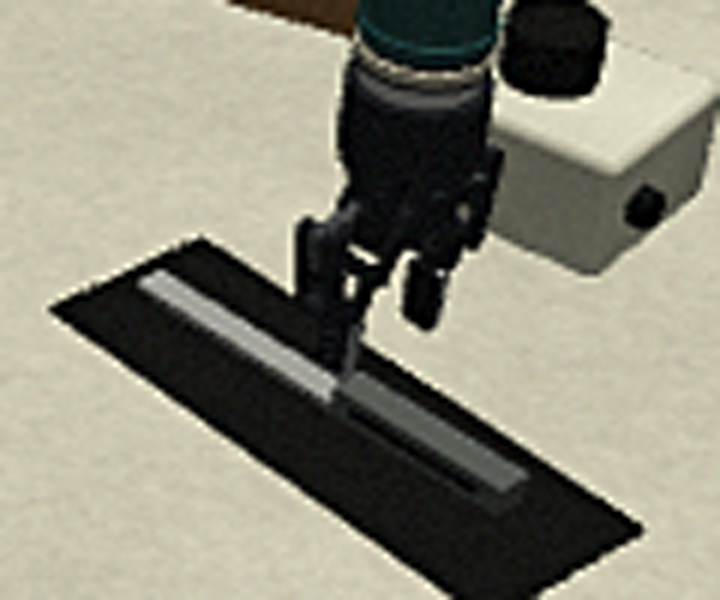

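```bash
cat >> m.py <<'E'
print('SIDE')
f=(plane(*c4(333,204),24)+plane(*c4(358,190),24))/2
e=(plane(*c4(505,315),24)+plane(*c4(528,295),24))/2
print(f,e,np.arctan2(*(f-e)[[1,0]]), 'grip',f+(e-f)/120*20)
print('top grip',plane(*c2(169,263),24)+(plane(*c2(153,431),24)-plane(*c2(169,263),24))/6)
E
python3 m.py | tail -3
```

```text
SIDE
[ 513.6 -332.6   24. ] [ 393.8 -315.4   24. ] -0.1427472268803983 grip [ 493.7 -329.7   24. ]
top grip [ 495.4 -333.1   24. ]
```

Emit:
step_arm --increments "-0.15 0.25 2 0 0 0.005 6;-0.15 0.25 3.2 0 0 0.005 6;-0.15 0.25 4 0 0 0.005 6;-0.15 0.25 4.2 0 0 0.005 6;-0.15 0.25 4.2 0 0 0.005 6"

```text
time_s: 2.8
ee_pos: [494.0, -331.1, 21.4]
eef_rot: [0.0, -0.658, 0.753, -0.0]
wrist_force: [0.0, -0.4, -0.4]
grip_width: 0.7
```

Emit:
step_arm --increments "0 0 0 0 0 0 4;0 0 0 0 0 0 2;0 0 0 0 0 0 1;0 0 0 0 0 0 1;0 0 0 0 0 0 1;0 0 0 0 0 0 1" --force 60

```text
time_s: 3.55
ee_pos: [494.1, -331.4, 21.9]
eef_rot: [0.0, -0.658, 0.753, -0.001]
wrist_force: [-0.2, -0.2, 5.5]
grip_width: 0.267
```

```bash
python3 -c "
from h import *
go([494,-332,23],-1.706)
snap('side','s3',(350,110,470,210),6)"
```

```text
t 3.55 pos [ 494.101 -331.439   21.889] F [-0.227 -0.196  5.504] g 0.2669783936243458
shift cm [ 0.057  0.002 -0.111] rot [-0.001 -0.001  0.002]
```

View pics/s3.png

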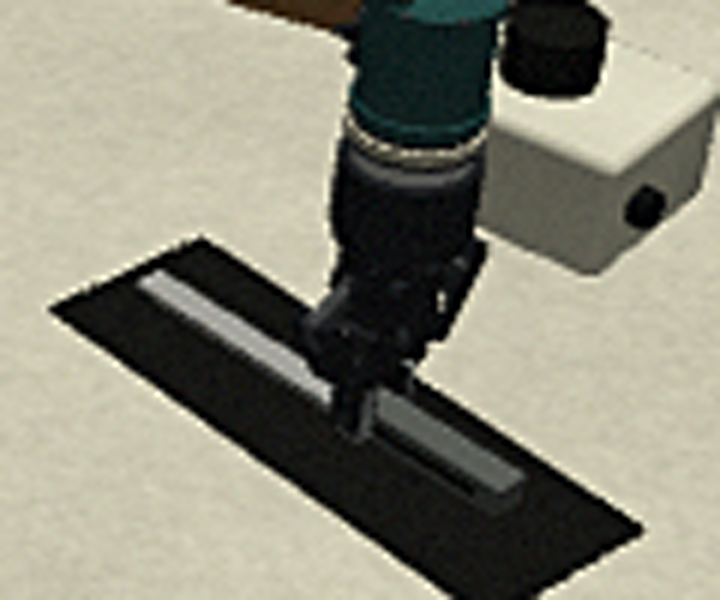

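Emit:
step_arm --increments "0 0 -2 0 0 0 1;0 0 -6 0 0 0 1;0 0 -11 0 0 0 1;0 0 -16 0 0 0 1;0 0 -19 0 0 0 1;0 0 -20 0 0 0 1;0 0 -20 0 0 0 1"

```text
time_s: 4.47
ee_pos: [493.3, -330.5, 221.2]
eef_rot: [-0.0, -0.659, 0.753, 0.0]
wrist_force: [-0.2, 0.4, -4.2]
grip_width: 0.265
```

Emit:
step_arm --increments "-1 -0.5 0 0 0 -0.1 1;-4 -1.5 0 0 0 -0.27 1;-8 -3 0 0 0 -0.44 1;-12 -4.5 0 0 0 -0.61 1;-16 -6 0 0 0 -0.78 1;-19 -7 0 0 0 -0.93 1;-20 -7.4 0 0 0 -1.0 1;-20 -7.4 0 0 0 -1.0 1"

```text
time_s: 5.48
ee_pos: [592.8, -140.9, 219.1]
eef_rot: [-0.0, 0.939, -0.344, -0.002]
wrist_force: [-0.1, -0.5, -2.5]
grip_width: 0.27
```

```bash
python3 -c "
from h import *
go([615,-96,200],0.125)"
```

```text
t 5.475 pos [ 592.842 -140.941  219.084] F [-0.065 -0.463 -2.516] g 0.2701341260372602
shift cm [-1.204 -4.864  1.908] rot [-0.001  0.004 -0.827]
```

Emit:
step_arm --increments "-0.3 -1 0.3 0 0 -0.15 1;-0.6 -2 0.8 0 0 -0.32 1;-0.9 -3.5 1.5 0 0 -0.5 1;-1.2 -4.5 1.9 0 0 -0.67 1;-1.2 -4.9 1.9 0 0 -0.8 1;-1.2 -4.9 1.9 0 0 -0.827 1;-1.2 -4.9 1.9 0 0 -0.827 1"

```text
time_s: 6.35
ee_pos: [615.5, -98.8, 201.5]
eef_rot: [0.0, 0.998, 0.06, -0.001]
wrist_force: [-0.3, 0.7, -2.9]
grip_width: 0.265
```

```bash
python3 -c "
from h import *
go([615,-96,160],0.125)
snap('top','t4',(220,140,360,240),5)
snap('side','s4',(240,150,400,260),5)"
```

```text
t 6.35 pos [615.467 -98.787 201.516] F [-0.258  0.673 -2.931] g 0.26502845773861516
shift cm [-0.006 -0.284  4.152] rot [ 0.     0.002 -0.006]
```

View pics/t4.png

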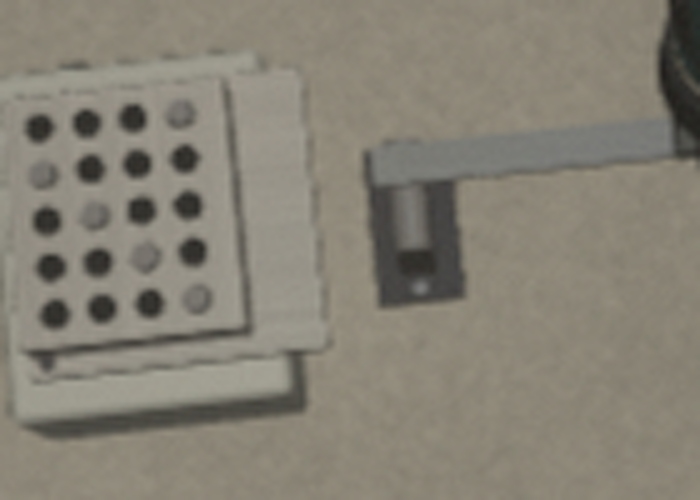

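View pics/s4.png

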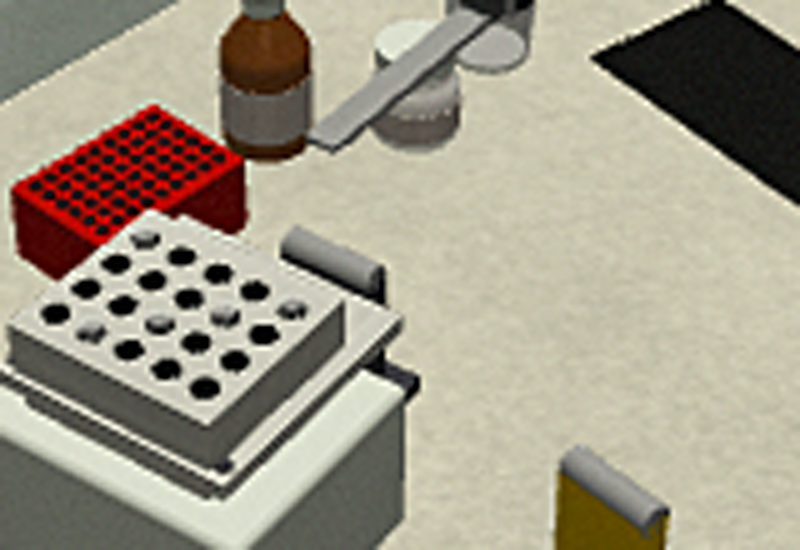

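```bash
python3 -c "
from h import *
T=('top',220+371/5-.4,140+168/5-.4);S=('side',240+322/5-.4,150+145/5-.4)
print(tri([T,S]),plane(*T,189.5),plane(*S,189.5))
n=np.array([-np.sin(.119),np.cos(.119)])
print('pred',np.array([615.5,-98.8])+170*n)
T=('top',220+302/5-.4,140+70/5-.4);print(plane(*T,130))
T2=('top',220+328/5-.4,140+347/5-.4);S2=('side',240+401/5-.4,150+322/5-.4);print(plane(*T2,130),plane(*S2,130),tri([T2,S2]))
# ridge ends in side, top line z104
print([plane('side',240+x/5-.4,150+y/5-.4,104) for x,y in((297,230),(378,268))])
"
```

```text
(array([594.86 ,  71.2  , 185.653]), [0.9, 0.9]) [594.804  71.452 189.5  ] [590.549  74.454 189.5  ]
pred [595.318  69.998]
[658.902 112.856 130.   ]
[512.359  95.044 130.   ] [508.271 101.764 130.   ] (array([513.409,  95.722, 122.889]), [0.2, 0.2])
[array([623.744,  61.663, 104.   ]), array([567.485,  55.091, 104.   ])]
```

The top view agrees with the kinematic prediction of the tip to about 1.5 mm; the side view is off by about 4 mm. So I'm using the top view: the ridge is about 50 mm in front of the lip, and the tip at the moment is 34 mm short of it.

Emit:
step_arm --increments "0 -0.5 2 0 0 0 1;0 -1 4 0 0 0 1;0 -1 6 0 0 0 1;0 -1 7 0 0 0 1;0 -1 7.4 0 0 0 1;0 -1 7.4 0 0 0 1"

```text
time_s: 7.2
ee_pos: [615.4, -87.7, 128.4]
eef_rot: [0.0, 0.998, 0.061, 0.0]
wrist_force: [0.3, 0.3, -3.5]
grip_width: 0.271
```

Emit:
step_arm --increments "0 0 0.1 0 0 0 1;0 0 0.1 0 0 0 1"

```text
time_s: 7.45
ee_pos: [615.4, -87.6, 127.8]
eef_rot: [0.0, 0.998, 0.061, 0.0]
wrist_force: [0.4, -0.2, -3.2]
grip_width: 0.27
```

Emit:
step_arm --increments "0 0 0.1 0 0 0 1;0 0 0.1 0 0 0 1"

```text
time_s: 7.7
ee_pos: [615.0, -87.5, 126.3]
eef_rot: [0.0, 0.998, 0.061, 0.0]
wrist_force: [-0.0, 0.5, -3.9]
grip_width: 0.264
```

Emit:
step_arm --increments "0 0 0.15 0 0 0 1;0 0 0.15 0 0 0 1"

```text
time_s: 7.95
ee_pos: [614.9, -87.5, 124.6]
eef_rot: [-0.0, 0.998, 0.061, -0.0]
wrist_force: [0.6, 1.3, -3.5]
grip_width: 0.262
```

Emit:
step_arm --increments "0 0 0.1 0 0 0 1;0 0 0.1 0 0 0 1"

```text
time_s: 8.2
ee_pos: [615.0, -87.5, 123.7]
eef_rot: [-0.0, 0.998, 0.061, -0.0]
wrist_force: [-0.9, -0.6, -3.0]
grip_width: 0.267
```

Emit:
step_arm --increments "0 0 0.1 0 0 0 1;0 0 0.1 0 0 0 1"

```text
time_s: 8.45
ee_pos: [615.0, -87.5, 122.7]
eef_rot: [-0.0, 0.998, 0.061, -0.0]
wrist_force: [0.1, 0.5, -3.4]
grip_width: 0.263
```

```bash
python3 -c "
from h import *
go([615,-96,160],0.120)
snap('top','t5',(220,140,360,240),5)
snap('side','s5',(270,150,400,240),6)"
```

```text
t 8.45 pos [614.985 -87.473 122.691] F [ 0.1    0.504 -3.372] g 0.26326879643124346
shift cm [-0.104  0.846 -3.731] rot [-0.     0.     0.003]
```

View pics/t5.png

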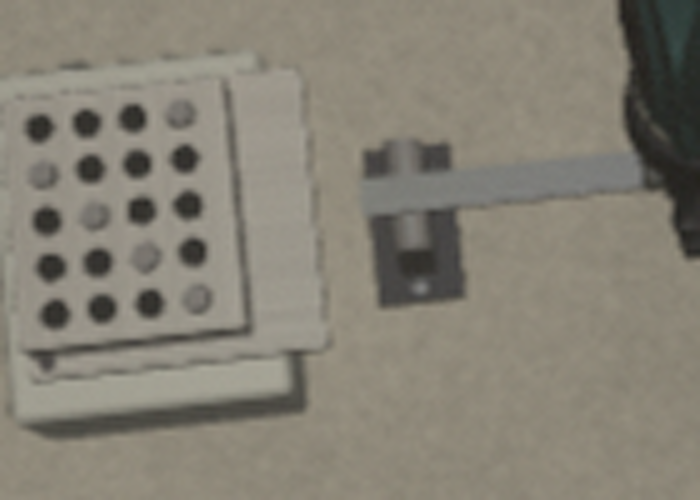

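View pics/s5.png

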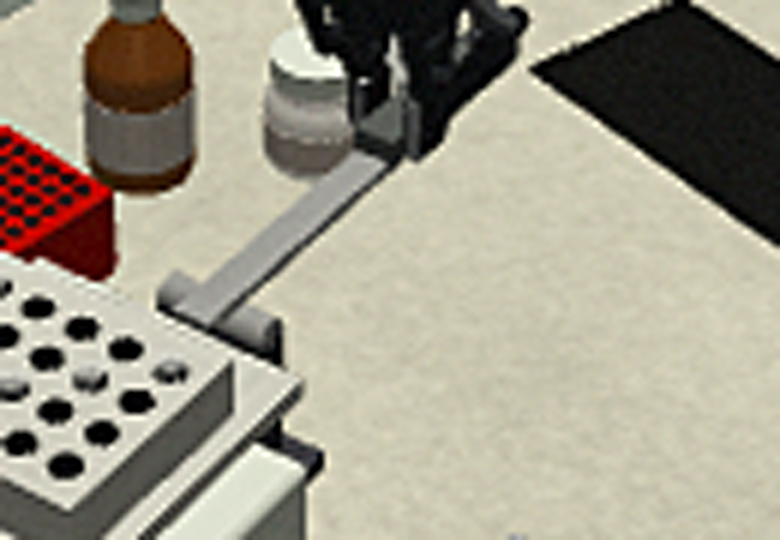

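Emit:
step_arm --increments "0 0 0.1 0 0 0 1;0 0 0.1 0 0 0 1"

```text
time_s: 8.8
ee_pos: [615.2, -87.5, 121.9]
eef_rot: [-0.0, 0.998, 0.061, 0.0]
wrist_force: [-0.6, -0.6, -2.5]
grip_width: 0.264
```

Emit:
step_arm --increments "0 0 0.1 0 0 0 1;0 0 0.1 0 0 0 1"

```text
time_s: 9.05
ee_pos: [615.3, -87.5, 121.0]
eef_rot: [0.0, 0.998, 0.061, 0.0]
wrist_force: [0.0, -0.4, -0.9]
grip_width: 0.268
```

Emit:
step_arm --increments "0 0 0.1 0 0 0 1;0 0 0.1 0 0 0 1"

```text
time_s: 9.3
ee_pos: [615.3, -87.6, 120.0]
eef_rot: [0.0, 0.998, 0.061, 0.0]
wrist_force: [-0.6, -1.3, 1.2]
grip_width: 0.269
```

```bash
python3 -c "
from h import *
t=plane('top',220+362/5-.4,140+196/5-.4,111)[:2];n=np.array([-.12,.993]);m=np.array([.993,.12]);l=np.array([585.6,104.])
print(t,(t-l)@n,(t-l)@m); print(np.array([615,-87.5])+170*n)
"
```

```text
[595.598  80.806] -24.231306409398126 7.14522362049584
[594.6   81.31]
```

Emit:
step_arm --increments "0 0 -0.18 0 0 0 1;0 0 -0.18 0 0 0 1;0 -0.6 -0.18 0 0 0 1;0 -1.2 -0.18 0 0 0 1;0 -1.8 -0.18 0 0 0 1;0 -2.4 -0.18 0 0 0 1;0 -2.4 -0.18 0 0 0 1"

```text
time_s: 10.18
ee_pos: [612.0, -62.0, 121.6]
eef_rot: [-0.001, 0.998, 0.062, -0.0]
wrist_force: [-1.4, 1.2, -2.4]
grip_width: 0.266
```

Emit:
step_arm --increments "0 -0.4 0 0 0 0 1;0 -0.8 0 0 0 0 1;0 -1.2 0 0 0 0 1;0 -1.2 0 0 0 0 1"

```text
time_s: 10.68
ee_pos: [610.7, -50.9, 121.6]
eef_rot: [-0.0, 0.998, 0.062, 0.0]
wrist_force: [0.4, 0.5, -1.5]
grip_width: 0.267
```

```bash
python3 -c "
from h import *
go([615,-96,160],0.120)
snap('top','t6',(220,140,360,240),5)
snap('side','s6',(270,150,400,240),6)"
```

```text
t 10.675 pos [610.66  -50.874 121.631] F [ 0.352  0.51  -1.54 ] g 0.26736869878218106
shift cm [-0.125  4.529 -3.84 ] rot [-0.001 -0.     0.004]
```

View pics/t6.png

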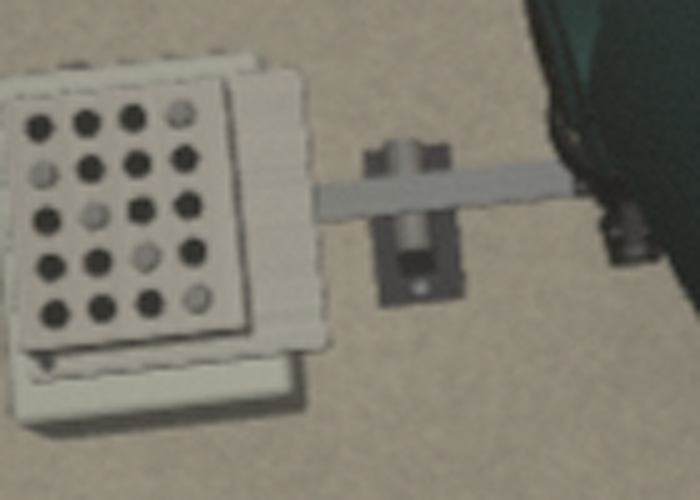

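View pics/s6.png

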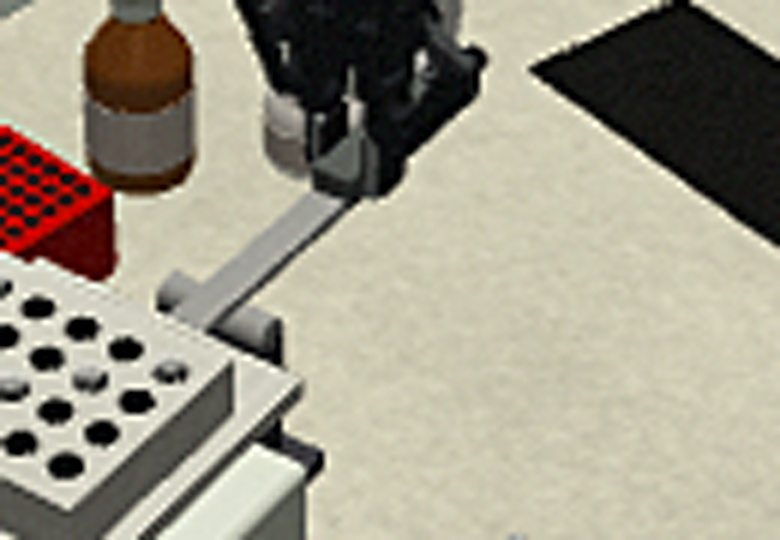

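Emit:
step_arm --increments "0 0 0.1 0 0 0 1;0 0 0.2 0 0 0 1;0 0 0.2 0 0 0 1;0 0 0.2 0 0 0 1;0 0 0.2 0 0 0 1"

```text
time_s: 11.4
ee_pos: [610.7, -51.1, 119.7]
eef_rot: [-0.0, 0.998, 0.062, 0.0]
wrist_force: [-0.5, 3.1, 1.8]
grip_width: 0.265
```

Emit:
step_arm --increments "0 0.03 0.22 0.02 0 0 1;0 0.06 0.43 0.04 0 0 1;0 0.09 0.65 0.06 0 0 1;0 0.09 0.65 0.06 0 0 1"

```text
time_s: 11.9
ee_pos: [610.9, -53.8, 112.8]
eef_rot: [-0.03, 0.998, 0.061, -0.002]
wrist_force: [-0.2, 1.7, 2.3]
grip_width: 0.268
```

```bash
python3 -c "
from h import *
s=status.read_state();print(s['ee_pos'],s['wrist_force'],s['wrist_torque'])
snap('top','t7',(220,140,360,240),5)
snap('side','s7',(270,150,400,240),6)"
```

```text
[610.855 -53.767 112.809] [-0.247  1.662  2.334] [ 0.72   0.065 -0.005]
```

View pics/s7.png

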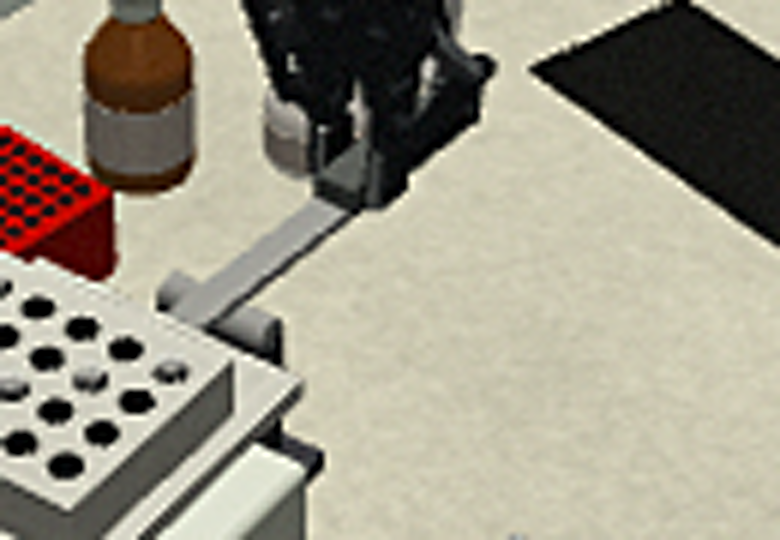

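Emit:
step_arm --increments "0 -0.05 0.22 0.02 0 0 1;0 -0.05 0.43 0.04 0 0 1;0 -0.05 0.65 0.06 0 0 1;0 -0.05 0.65 0.06 0 0 1"

```text
time_s: 12.5
ee_pos: [610.8, -53.7, 106.3]
eef_rot: [-0.059, 0.996, 0.06, -0.004]
wrist_force: [1.1, -5.0, 1.7]
grip_width: 0.263
```

```bash
python3 -c "
from h import *
s=status.read_state();print(s['ee_pos'],s['wrist_force'],s['wrist_torque'])
snap('top','t8',(220,140,360,240),5)
snap('side','s8',(270,150,400,240),6)"
```

```text
[610.774 -53.701 106.28 ] [ 1.093 -4.984  1.694] [-0.505 -0.04   0.012]
```

View pics/s8.png

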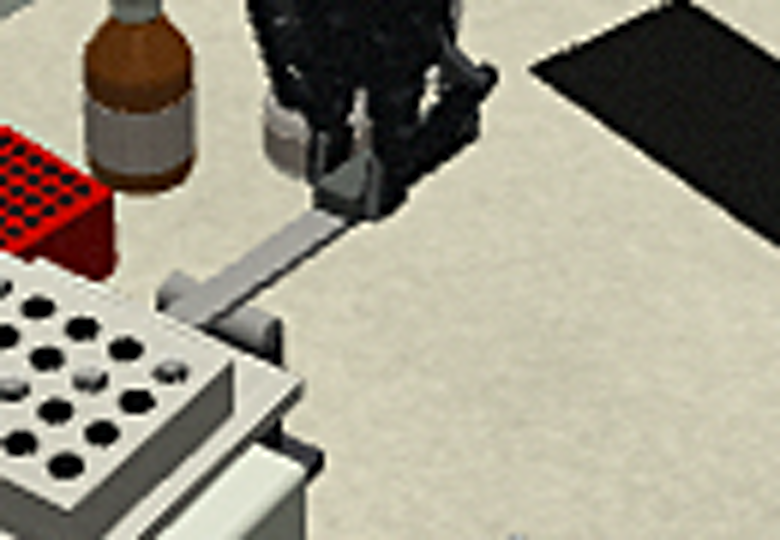

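Emit:
step_arm --increments "0 0 0 0 0 0 1;0 0 0 0 0 0 1" --force 20

```text
time_s: 12.85
ee_pos: [610.7, -51.8, 106.7]
eef_rot: [-0.06, 0.996, 0.062, -0.004]
wrist_force: [1.3, -3.4, 1.8]
grip_width: 0.266
```

Emit:
step_arm --increments "0 0 0 0 0 0 2.6;0 0 0 0 0 0 3;0 0 0 0 0 0 4.5;0 0 0 0 0 0 5;0 0 0 0 0 0 5;0 0 0 0 0 0 5"

```text
time_s: 13.6
ee_pos: [610.6, -51.8, 106.6]
eef_rot: [-0.06, 0.996, 0.061, -0.004]
wrist_force: [0.5, -0.2, -0.5]
grip_width: 0.588
```

```bash
python3 -c "
from h import *
go([611,-54,130],0.12)
s=status.read_state();print(s['ee_pos'],s['wrist_force'],s['wrist_torque'])
snap('top','t9',(220,140,360,240),5)
snap('side','s9',(270,150,400,240),6)"
```

```text
t 13.6 pos [610.63 -51.77 106.62] F [ 0.493 -0.228 -0.461] g 0.5875669047590902
shift cm [ 0.009 -0.056 -2.348] rot [-0.12   0.     0.003]
[610.63 -51.77 106.62] [ 0.493 -0.228 -0.461] [-0.073 -0.039  0.004]
```

View pics/s9.png

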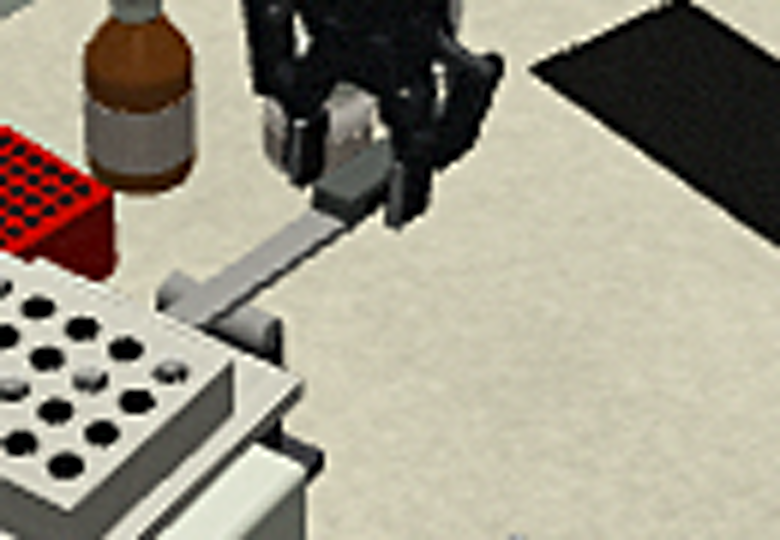

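View pics/t9.png

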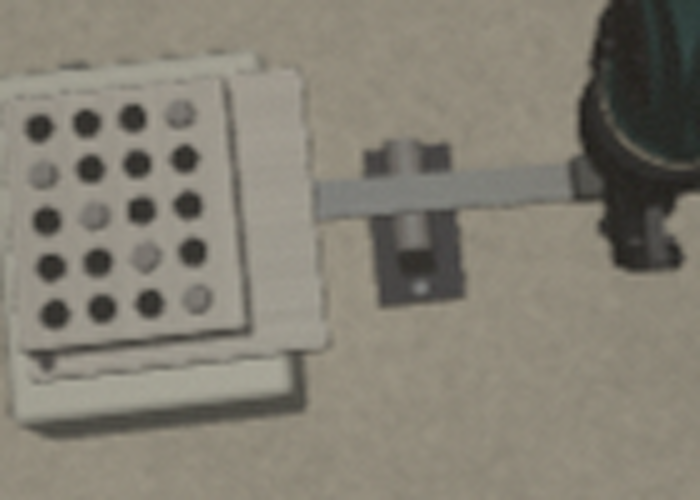

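Emit:
step_arm --increments "0 0 -2 0 0 0 5;0 0 -5 0 0 0 5;0 0 -7 -0.06 0 0 5;0 0 -7 -0.12 0 0 3;0 0 -7 -0.12 0 0 0;0 0 -7 -0.12 0 0 0;0 0 -7 -0.12 0 0 0"

```text
time_s: 14.58
ee_pos: [611.5, -61.0, 175.9]
eef_rot: [-0.0, 0.998, 0.061, -0.0]
wrist_force: [-0.2, -0.5, 0.7]
grip_width: -0.003
```

```bash
python3 -c "
from h import *
go([620.6,-135.5,140],0.12)
t=plane('top',220+572/5-.4,140+182/5-.4,113.5);print(t)"
```

```text
t 14.575 pos [611.514 -61.033 175.902] F [-0.204 -0.547  0.657] g -0.002696390311450974
shift cm [0.001 7.503 3.588] rot [-0.     0.001  0.002]
[604.426 -30.265 113.5  ]
```

Emit:
step_arm --increments "0 2 0 0 0 0 0;0 4.5 0 0 0 0 0;0 6.5 1 0 0 0 0;-0.1 7.5 2.5 0 0 0 0;-0.1 7.5 3 0 0 0 0;-0.1 7.5 3 0 0 0 0"

```text
time_s: 15.32
ee_pos: [619.3, -133.3, 145.2]
eef_rot: [-0.001, 0.998, 0.062, -0.001]
wrist_force: [-0.0, -0.1, -1.1]
grip_width: -0.003
```

```bash
python3 -c "
from h import *
go([620,-135.5,140],0.12)
snap('top','t10',(280,130,440,240),5)
snap('side','s10',(300,100,430,200),6)"
```

```text
t 15.325 pos [ 619.3   -133.327  145.155] F [-0.046 -0.142 -1.137] g -0.0032269751019447387
shift cm [0.043 0.225 0.515] rot [-0.002  0.002  0.004]
```

View pics/s10.png

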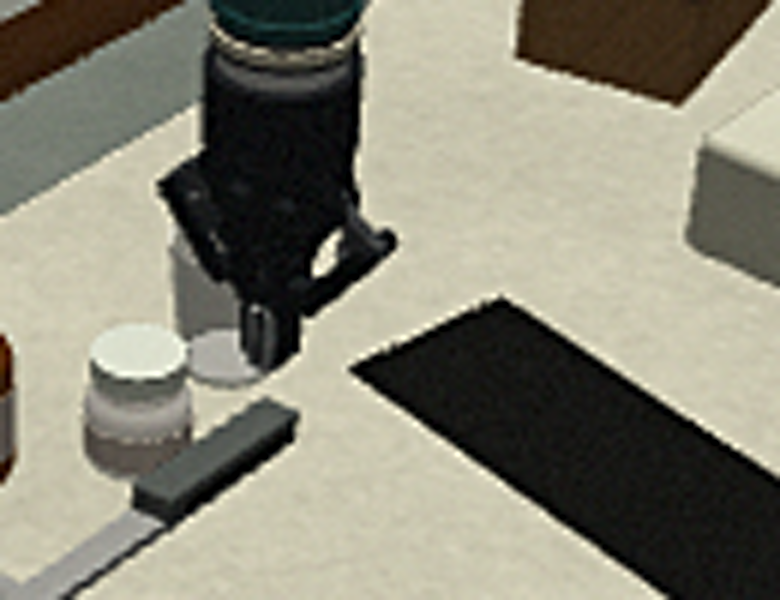

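View pics/t10.png

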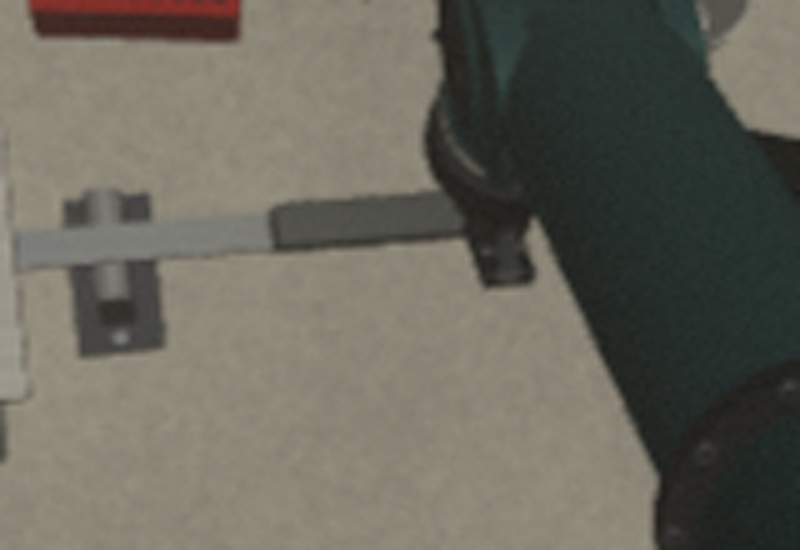

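```bash
python3 -c "
from h import *
f=lambda x,y,z:plane('top',280+x/5-.4,130+y/5-.4,z)[:2]
a=f(275,229,113);b=f(460,215,103);c=f(100,244,110)
print(a,b,c,np.arctan2(-(a-b)[0],(a-b)[1]),np.arctan2(-(c-b)[0],(c-b)[1]))
u=(c-b)/np.linalg.norm(c-b); print('heel',a-103*u, (a-b)@u)
"
```

```text
[606.168 -31.844] [ 617.354 -130.723] [597.19   60.745] 0.11264399351347816 0.1049222990791822
heel [ 616.955 -134.278] 99.50640668219651
```

Emit:
step_arm --increments "-0.1 0.15 1 0 0 0 0;-0.1 0.15 2 0 0 0 0;-0.1 0.15 2 0 0 0 0;-0.1 0.15 2 0 0 0 0"

```text
time_s: 15.92
ee_pos: [619.1, -136.1, 126.0]
eef_rot: [-0.0, 0.998, 0.062, -0.0]
wrist_force: [0.2, 0.6, 0.2]
grip_width: -0.002
```

Emit:
step_arm --increments "0 0 0.1 0 0 0 0;0 0 0.2 0 0 0 0;0 0 0.3 0 0 0 0;0 0 0.3 0 0 0 0"

```text
time_s: 16.42
ee_pos: [619.0, -136.3, 123.1]
eef_rot: [0.0, 0.998, 0.061, -0.0]
wrist_force: [-0.1, -0.2, -0.3]
grip_width: -0.001
```

Emit:
step_arm --increments "0 0 0.1 0 0 0 0;0 0 0.2 0 0 0 0;0 0 0.2 0 0 0 0"

```text
time_s: 16.8
ee_pos: [619.0, -136.2, 121.0]
eef_rot: [-0.0, 0.998, 0.061, -0.0]
wrist_force: [-1.1, -0.6, 0.1]
grip_width: 0.0
```

Emit:
step_arm --increments "-0.1 0 0.1 0 0 0 0;-0.1 0 0.2 0 0 0 0;-0.1 0 0.2 0 0 0 0"

```text
time_s: 17.18
ee_pos: [618.0, -136.3, 119.0]
eef_rot: [-0.0, 0.998, 0.061, -0.0]
wrist_force: [0.1, 0.3, 1.0]
grip_width: -0.002
```

Emit:
step_arm --increments "0 0 0.1 0 0 0 0;0 0 0.2 0 0 0 0;0 0 0.2 0 0 0 0"

```text
time_s: 17.55
ee_pos: [618.0, -136.4, 117.0]
eef_rot: [-0.0, 0.998, 0.062, -0.0]
wrist_force: [0.9, -0.2, 0.2]
grip_width: 0.001
```

Emit:
step_arm --increments "0 0 0.1 0 0 0 0;0 0 0.2 0 0 0 0;0 0 0.2 0 0 0 0"

```text
time_s: 17.92
ee_pos: [618.0, -136.4, 115.0]
eef_rot: [-0.0, 0.998, 0.061, -0.0]
wrist_force: [-0.1, -0.1, 0.8]
grip_width: -0.001
```

Emit:
step_arm --increments "0 0 0.1 0 0 0 0;0 0 0.2 0 0 0 0;0 0 0.2 0 0 0 0"

```text
time_s: 18.3
ee_pos: [618.4, -136.3, 113.6]
eef_rot: [0.0, 0.998, 0.062, 0.0]
wrist_force: [-1.5, 0.4, 3.8]
grip_width: 0.002
```

Emit:
step_arm --increments "0 0 0.1 0 0 0 0;0 0 0.2 0 0 0 0;0 0 0.2 0 0 0 0"

```text
time_s: 18.68
ee_pos: [618.7, -136.2, 112.4]
eef_rot: [0.0, 0.998, 0.062, 0.001]
wrist_force: [-2.0, 0.2, 9.9]
grip_width: 0.002
```

Emit:
step_arm --increments "0 0 0.1 0 0 0 0;0 0 0.2 0 0 0 0;0 0 0.2 0 0 0 0"

```text
time_s: 19.05
ee_pos: [618.9, -136.1, 110.9]
eef_rot: [0.0, 0.998, 0.062, 0.001]
wrist_force: [-2.3, -0.0, 12.1]
grip_width: -0.003
```

Emit:
step_arm --increments "0 0 0.1 0 0 0 0;0 0 0.2 0 0 0 0;0 0 0.3 0 0 0 0;0 0 0.3 0 0 0 0"

```text
time_s: 19.55
ee_pos: [619.0, -135.9, 108.1]
eef_rot: [0.0, 0.998, 0.062, 0.001]
wrist_force: [-1.7, 0.8, 13.5]
grip_width: -0.003
```

Emit:
step_arm --increments "0 0 0.1 0 0 0 0;0 0 0.2 0 0 0 0;0 0 0.3 0 0 0 0;0 0 0.3 0 0 0 0"

```text
time_s: 20.05
ee_pos: [619.4, -135.6, 105.3]
eef_rot: [0.0, 0.998, 0.062, 0.001]
wrist_force: [-2.2, 0.7, 13.6]
grip_width: -0.001
```

```bash
python3 -c "
from h import *
s=status.read_state();print(s['ee_pos'],s['wrist_force'],s['wrist_torque'])
snap('top','t11',(220,120,400,240),4)
snap('side','s11',(270,110,420,230),5)"
```

```text
[ 619.37  -135.622  105.265] [-2.207  0.673 13.629] [0.354 0.589 0.056]
```

View pics/s11.png

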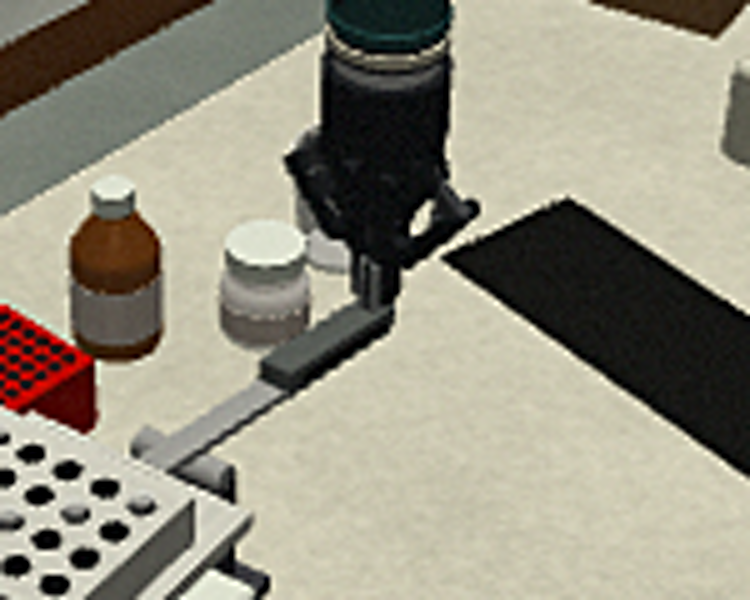

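View pics/t11.png

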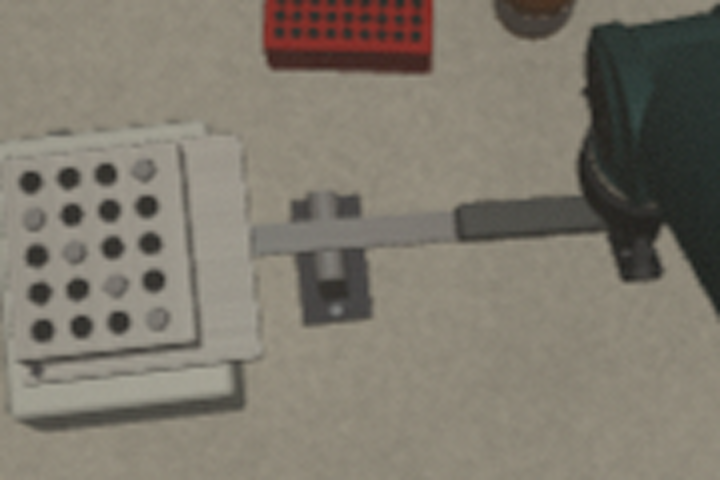

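Emit:
step_arm --increments "-0.05 0 0.1 0 0 0 0;-0.05 0 0.2 0 0 0 0;-0.05 0 0.3 0 0 0 0;-0.05 0 0.3 0 0 0 0"

```text
time_s: 20.65
ee_pos: [619.5, -135.4, 102.5]
eef_rot: [-0.0, 0.998, 0.062, 0.002]
wrist_force: [-2.1, 2.2, 13.7]
grip_width: 0.0
```

Emit:
step_arm --increments "0 0 0.1 0 0 0 0;0 0 0.2 0 0 0 0;0 0 0.3 0 0 0 0;0 0 0.3 0 0 0 0"

```text
time_s: 21.15
ee_pos: [619.7, -135.1, 99.6]
eef_rot: [-0.0, 0.998, 0.062, 0.002]
wrist_force: [-3.1, 1.6, 14.1]
grip_width: 0.004
```

Emit:
step_arm --increments "0 0 0.1 0 0 0 0;0 0 0.2 0 0 0 0;0 0 0.3 0 0 0 0;0 0 0.3 0 0 0 0"

```text
time_s: 21.65
ee_pos: [619.9, -134.7, 96.6]
eef_rot: [-0.0, 0.998, 0.062, 0.002]
wrist_force: [-1.6, 2.5, 14.6]
grip_width: -0.0
```

Emit:
step_arm --increments "0 0 0.1 0 0 0 0;0 0 0.2 0 0 0 0;0 0 0.3 0 0 0 0;0 0 0.3 0 0 0 0"

```text
time_s: 22.15
ee_pos: [620.1, -134.4, 93.7]
eef_rot: [-0.001, 0.998, 0.062, 0.003]
wrist_force: [-1.4, 3.1, 15.6]
grip_width: 0.002
```

```bash
python3 -c "
from h import *
go([618,-136,93],.12)
snap('top','t12',(220,120,400,240),4)
snap('side','s12',(290,110,390,210),6)"
```

```text
t 22.15 pos [ 620.08  -134.36    93.699] F [-1.36   3.126 15.637] g 0.00230829901698929
shift cm [-0.227  0.137  0.069] rot [-0.001 -0.005  0.004]
```

View pics/s12.png

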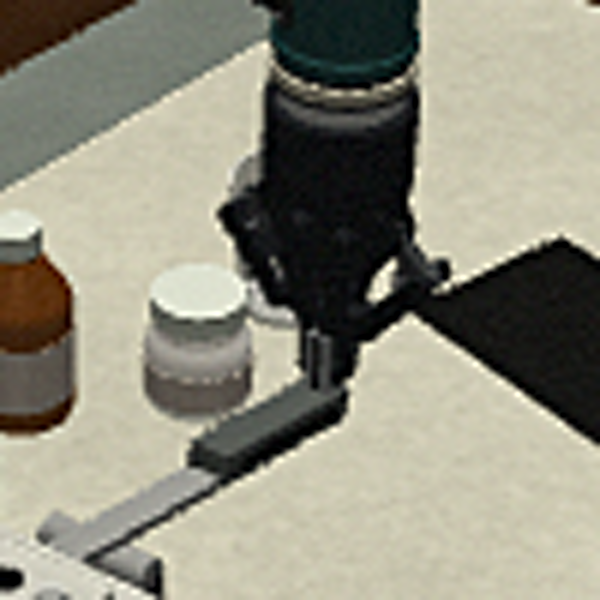

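View pics/t12.png

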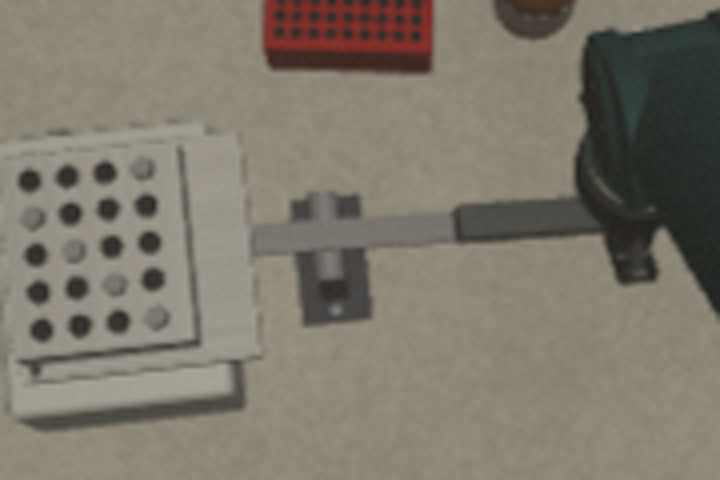

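Emit:
step_arm --increments "0 0 0.1 0 0 0 0;0 0 0.2 0 0 0 0;0 0 0.2 0 0 0 0"

```text
time_s: 22.62
ee_pos: [620.2, -134.1, 91.8]
eef_rot: [-0.001, 0.998, 0.062, 0.003]
wrist_force: [-0.9, 2.8, 16.0]
grip_width: -0.002
```

Emit:
step_arm --increments "0 0 0.1 0 0 0 0;0 0 0.2 0 0 0 0;0 0 0.2 0 0 0 0"

```text
time_s: 23.0
ee_pos: [620.2, -133.8, 89.8]
eef_rot: [-0.001, 0.998, 0.062, 0.003]
wrist_force: [-1.6, 4.0, 15.2]
grip_width: 0.004
```

Emit:
step_arm --increments "0 0 0.1 0 0 0 0;0 0 0.2 0 0 0 0;0 0 0.2 0 0 0 0"

```text
time_s: 23.38
ee_pos: [620.3, -133.5, 87.8]
eef_rot: [-0.001, 0.998, 0.062, 0.003]
wrist_force: [-1.1, 4.2, 16.0]
grip_width: -0.005
```

Emit:
step_arm --increments "0 0 0.1 0 0 0 0;0 0 0.15 0 0 0 0;0 0 0.15 0 0 0 0"

```text
time_s: 23.75
ee_pos: [620.4, -133.2, 86.4]
eef_rot: [-0.001, 0.998, 0.062, 0.003]
wrist_force: [-1.2, 4.2, 15.3]
grip_width: -0.001
```

Emit:
step_arm --increments "0 0 0.1 0 0 0 0;0 0 0.15 0 0 0 0;0 0 0.15 0 0 0 0"

```text
time_s: 24.12
ee_pos: [620.4, -133.0, 84.9]
eef_rot: [-0.001, 0.998, 0.062, 0.003]
wrist_force: [-1.5, 4.9, 14.8]
grip_width: -0.0
```

Emit:
step_arm --increments "0 0 0.1 0 0 0 0;0 0 0.15 0 0 0 0;0 0 0.15 0 0 0 0"

```text
time_s: 24.5
ee_pos: [620.5, -132.7, 83.5]
eef_rot: [-0.001, 0.998, 0.063, 0.003]
wrist_force: [-0.6, 4.9, 16.5]
grip_width: -0.002
```

Emit:
step_arm --increments "0 0 0.1 0 0 0 0;0 0 0.15 0 0 0 0;0 0 0.15 0 0 0 0"

```text
time_s: 24.88
ee_pos: [620.6, -132.5, 82.3]
eef_rot: [-0.002, 0.998, 0.063, 0.003]
wrist_force: [-2.1, 4.7, 17.4]
grip_width: 0.0
```

Emit:
step_arm --increments "0 0 0.05 0 0 0 0;0 0 0.1 0 0 0 0;0 0 0.1 0 0 0 0"

```text
time_s: 25.25
ee_pos: [620.8, -132.4, 81.7]
eef_rot: [-0.001, 0.998, 0.063, 0.003]
wrist_force: [-2.6, 4.6, 20.4]
grip_width: 0.001
```

Emit:
step_arm --increments "0 0 0.05 0 0 0 0;0 0 0.1 0 0 0 0;0 0 0.1 0 0 0 0"

```text
time_s: 25.62
ee_pos: [621.0, -132.3, 81.2]
eef_rot: [-0.001, 0.998, 0.063, 0.004]
wrist_force: [-3.4, 5.7, 22.7]
grip_width: -0.001
```

Emit:
step_arm --increments "0 0 0.03 0 0 0 0;0 0 0.03 0 0 0 0;0 0 0.03 0 0 0 0;0 0 0.03 0 0 0 0"

```text
time_s: 26.12
ee_pos: [621.0, -132.2, 81.1]
eef_rot: [-0.001, 0.998, 0.063, 0.004]
wrist_force: [-3.7, 4.8, 24.3]
grip_width: -0.001
```

```bash
python3 -c "
from h import *
go([618,-136,93],.12)
snap('top','t13',(220,120,400,240),4)
snap('side','s13',(230,110,390,240),5)"
```

```text
t 26.125 pos [ 621.014 -132.22    81.122] F [-3.657  4.751 24.331] g -0.0014249314719931192
shift cm [-0.338  0.335 -1.191] rot [-0.002 -0.007  0.005]
```

View pics/s13.png

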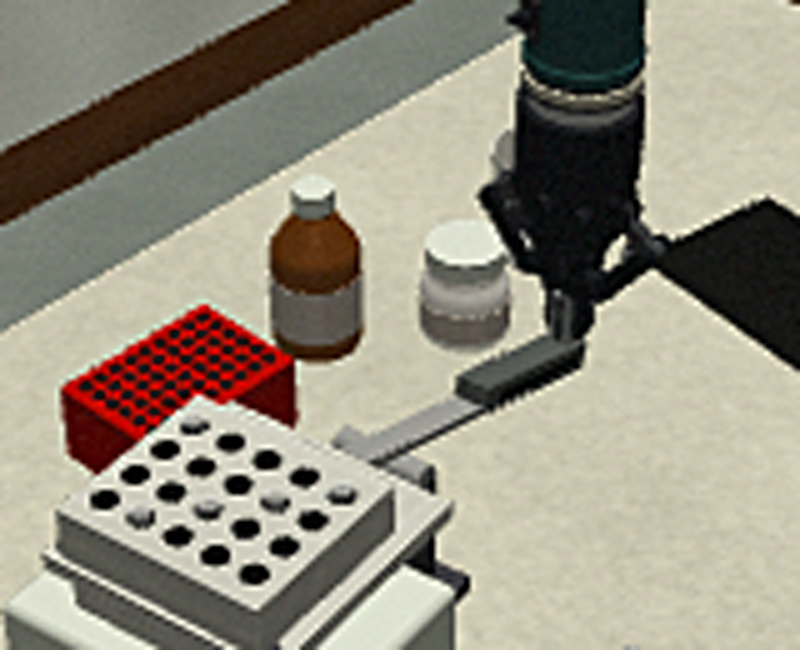

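Emit:
step_arm --increments "0 0 -0.3 0 0 0 0;0 0 -0.7 0 0 0 0;0 0 -1.5 0 0 0 0;0 0 -4 0 0 0 0;0 1 -8 0 0 0 3;0 2 -9 0 0 0 5;0 2 -9 0 0 0 5"

```text
time_s: 27.1
ee_pos: [619.8, -158.2, 166.8]
eef_rot: [0.001, 0.998, 0.06, -0.0]
wrist_force: [0.2, -0.7, -0.4]
grip_width: 0.583
```

```bash
python3 -c "
from h import *
go([618,-136,93],.12)
snap('top','t14',(230,130,390,240),5)
snap('side','s14',(270,120,390,220),6)"
```

```text
t 27.1 pos [ 619.773 -158.226  166.823] F [ 0.22  -0.723 -0.404] g 0.5830447428032655
shift cm [ 0.091 -2.236  7.38 ] rot [0.001 0.    0.   ]
```

View pics/s14.png

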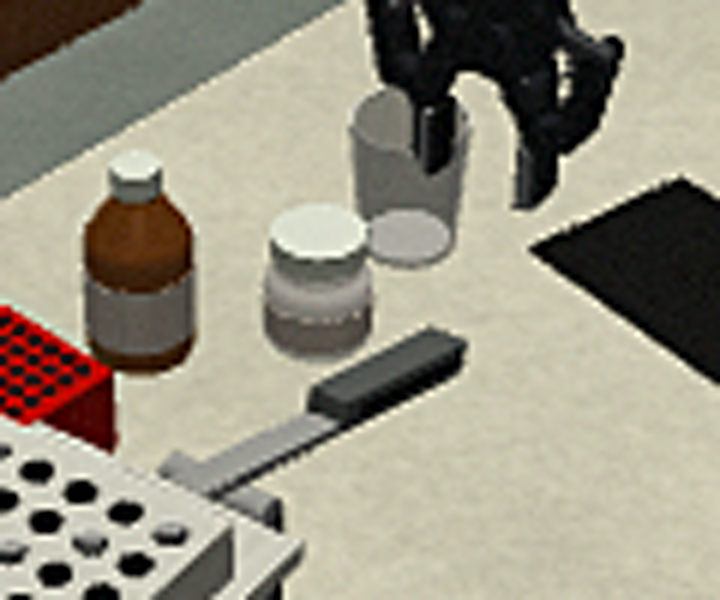

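View pics/t14.png

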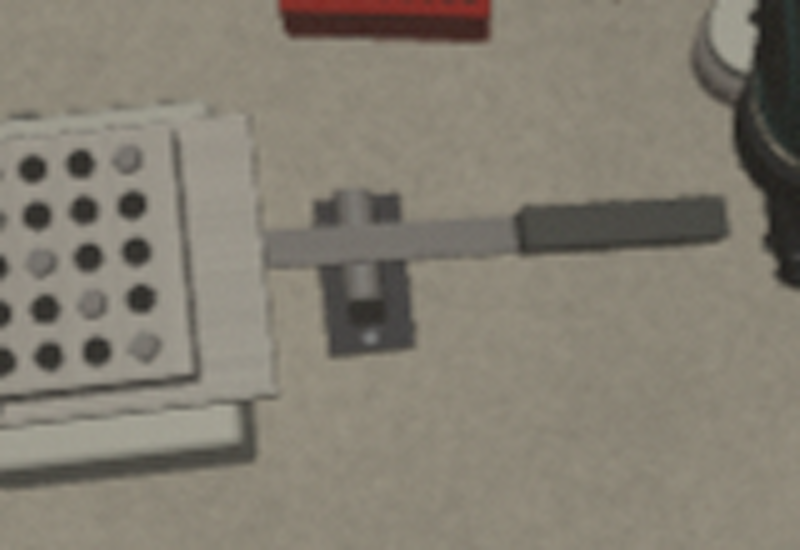

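```bash
python3 -c "
from h import *
f=lambda x,y,z:plane('top',230+x/5-.4,130+y/5-.4,z)
for th in (.26,.29,.32):
  z0=104-88*np.sin(th)+20*np.cos(th)
  a=f(527,230,z0);b=f(727,218,z0-120*np.sin(th))
  d=(a-b);print(th,a,b,np.linalg.norm(d),np.arctan2(-d[0],d[1]), 'grip mid', a-(a-b)/6-np.array([-np.sin(th)*-.1*0,0,10*np.cos(th)]))
g=lambda x,y:('side',270+x/6-.4,120+y/6-.4)
print(tri([('top',230+727/5-.4,130+218/5-.4),g(447,337)]))
print(tri([('top',230+527/5-.4,130+230/5-.4),g(333,400)]))
"
```

```text
0.26 [608.103 -33.236 100.705] [ 622.71  -143.555   69.855] 115.47799019004805 0.13164474812159704 grip mid [610.537 -51.623  85.899]
0.29 [608.643 -33.308  98.001] [ 623.984 -144.256   63.687] 117.1415788414667 0.13740124043040347 grip mid [611.2 -51.8  82.7]
0.32 [609.182 -33.38   95.303] [ 625.25  -144.953   57.555] 118.87632854692589 0.14303252203499237 grip mid [611.86  -51.976  79.519]
(array([ 626.126, -144.414,   57.495]), [1.0, 1.0])
(array([609.96 , -33.799,  89.4  ]), [0.5, 0.5])
```

Emit:
step_arm --increments "0.1 -2 0 0.05 0 0 5;0.2 -5 0.5 0.12 0 0 5;0.4 -8 1.5 0.2 0 -0.01 5;0.5 -9 2 0.29 0 -0.01 5;0.5 -9 2 0.29 0 -0.01 5;0.5 -9 2 0.29 0 -0.01 5"

```text
time_s: 27.95
ee_pos: [613.5, -66.3, 146.1]
eef_rot: [-0.144, 0.987, 0.066, -0.01]
wrist_force: [-0.7, -0.2, -0.4]
grip_width: 0.582
```

```bash
cat >> h.py <<'E'
def got(p,yaw,th):
    s=status.read_state();q=s['eef_rot'];R=Ro.from_quat([q[1],q[2],q[3],q[0]])
    c,n=np.cos(yaw),np.sin(yaw)
    R0=Ro.from_matrix(np.column_stack([[c,n,0],[n,-c,0],[0,0,-1.]]))*Ro.from_rotvec([th,0,0])
    print('t',s['time_s'],'pos',s['ee_pos'],'F',s['wrist_force'])
    print('shift cm',R.inv().apply(np.array(p)-s['ee_pos'])/10,'rot',(R.inv()*R0).as_rotvec())
E
python3 -c "
from h import *
got([611.6,-51.2,89],.13,.29)"
```

```text
t 27.95 pos [613.513 -66.325 146.147] F [-0.686 -0.158 -0.417]
shift cm [0.01  0.17  5.912] rot [0.001 0.001 0.003]
```

Emit:
step_arm --increments "0 0.17 2 0 0 0 5;0 0.17 4 0 0 0 5;0 0.17 5.2 0 0 0 5;0 0.17 5.7 0 0 0 5;0 0.17 5.7 0 0 0 5"

```text
time_s: 28.58
ee_pos: [612.0, -51.5, 91.3]
eef_rot: [-0.144, 0.987, 0.066, -0.009]
wrist_force: [-0.8, -0.1, -0.2]
grip_width: 0.585
```

```bash
python3 -c "
from h import *
got([611.6,-51.2,89],.13,.29)
snap('side','s15',(270,120,390,220),6)"
```

```text
t 28.575 pos [611.997 -51.535  91.342] F [-0.812 -0.057 -0.176]
shift cm [-0.035  0.03   0.235] rot [-0.     0.     0.003]
```

View pics/s15.png

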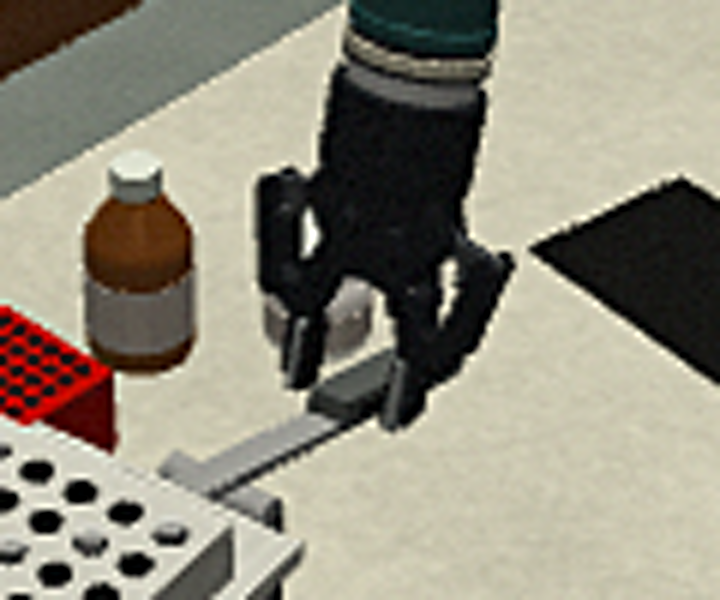

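Emit:
step_arm --increments "0 0 0.3 0 0 0 4;0 0 0.3 0 0 0 2.6;0 0 0.3 0 0 0 1;0 0 0.3 0 0 0 1;0 0 0.3 0 0 0 1;0 0 0.3 0 0 0 1" --force 70

```text
time_s: 29.38
ee_pos: [612.1, -51.1, 89.0]
eef_rot: [-0.144, 0.987, 0.066, -0.009]
wrist_force: [-0.6, -0.5, 3.1]
grip_width: 0.265
```

```bash
python3 -c "
from h import *
got([611.6,-51.2,89],.13,.29)
snap('side','s16',(270,120,390,220),6)"
```

```text
t 29.375 pos [612.127 -51.114  89.047] F [-0.577 -0.507  3.105]
shift cm [-0.053  0.003  0.004] rot [ 0.    -0.001  0.003]
```

View pics/s16.png

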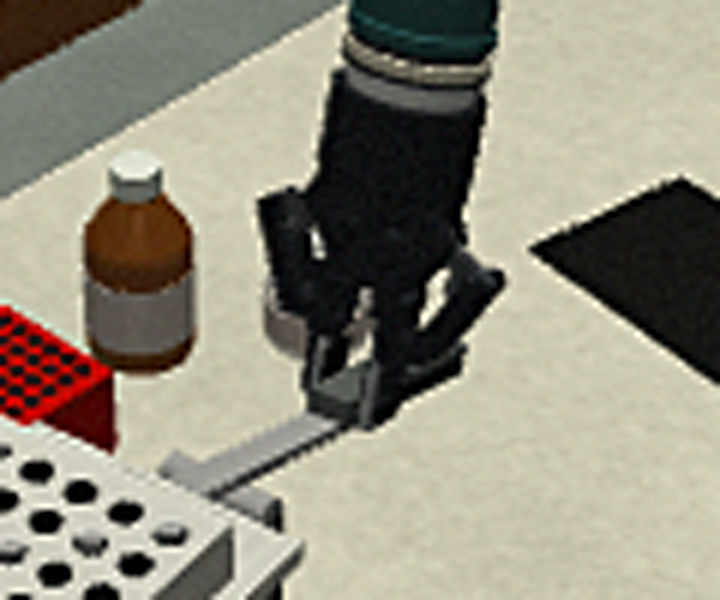

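```bash
python3 -c "
from h import *
got([611.8,-52.6,100],.13,.195)
got([611,-53,110],.13,.10)"
```

```text
t 29.425 pos [612.122 -51.122  89.031] F [-0.413 -1.515  3.239]
shift cm [-0.05  -0.177 -1.092] rot [-0.095 -0.001  0.003]
t 29.425 pos [612.122 -51.122  89.031] F [-0.413 -1.515  3.239]
shift cm [-0.133 -0.435 -2.059] rot [-0.19  -0.001  0.003]
```

Emit:
step_arm --increments "0 -0.09 -0.55 -0.05 0 0 1;0 -0.18 -1.1 -0.095 0 0 1;0 -0.3 -1.6 -0.145 0 0 1;0 -0.43 -2.05 -0.19 0 0 1;0 -0.43 -2.05 -0.19 0 0 1;0 -0.43 -2.05 -0.19 0 0 1"

```text
time_s: 30.18
ee_pos: [611.9, -51.8, 109.4]
eef_rot: [-0.051, 0.996, 0.066, -0.003]
wrist_force: [0.2, 1.0, 0.3]
grip_width: 0.261
```

```bash
python3 -c "
from h import *
got([616.3,-97,112],.13,.10)
snap('side','s17',(240,120,390,240),5)"
```

```text
t 30.175 pos [611.924 -51.818 109.351] F [0.173 1.036 0.34 ]
shift cm [-0.165  4.486 -0.725] rot [-0.002 -0.001  0.003]
```

View pics/s17.png

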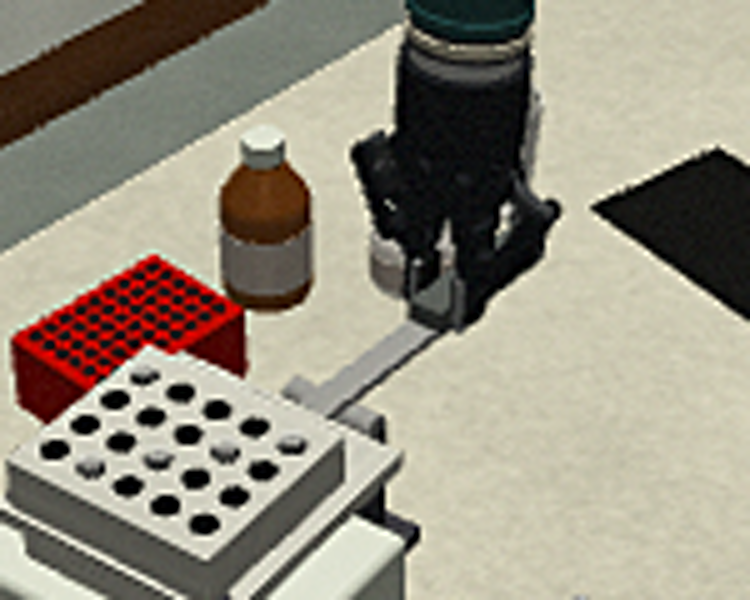

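Emit:
step_arm --increments "0 0 -0.2 0 0 0 1;0 0.5 -0.3 0 0 0 1;0 1.5 -0.4 0 0 0 1;0 3 -0.5 0 0 0 1;0 4.5 -0.7 0 0 0 1;0 6 -1.5 -0.05 0 0 1;0 7.5 -4 -0.1 0 0 1;0 8 -7 -0.1 0 0 1"

```text
time_s: 31.22
ee_pos: [623.6, -139.1, 172.8]
eef_rot: [0.001, 0.998, 0.067, 0.001]
wrist_force: [0.9, 1.0, -2.7]
grip_width: 0.264
```

```bash
python3 -c "
from h import *
got([513,-327,200],-1.706,0)
snap('side','s18',(200,80,400,240),4)
snap('top','t18',(210,130,330,230),5)
"
```

```text
t 31.225 pos [ 623.591 -139.103  172.808] F [ 0.874  0.976 -2.662]
shift cm [-13.459  17.154  -2.708] rot [ 0.    -0.002  1.839]
```

View pics/s18.png

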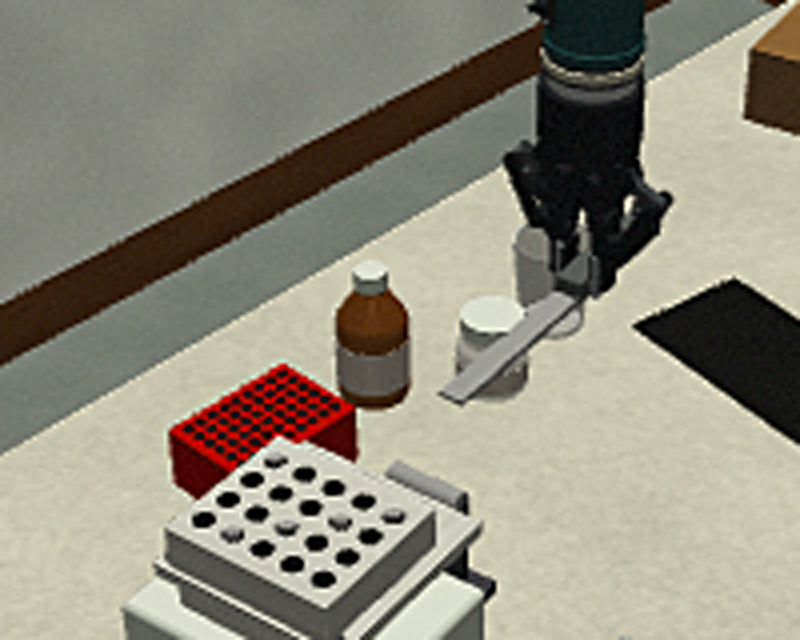

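View pics/t18.png

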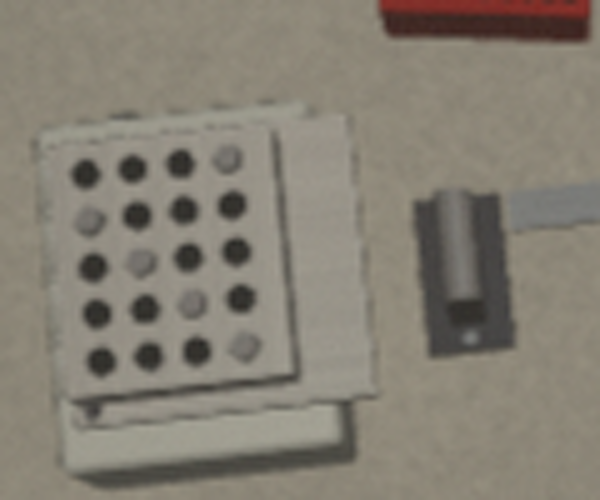

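Emit:
step_arm --increments "-0.5 0.8 -1 0 0 0.1 1;-2 2.5 -3 0 0 0.27 1;-4 4.5 -4 0 0 0.44 1;-6 6.5 -4 0 0 0.61 1;-8 8.5 -4 0 0 0.78 1;-9.5 10.5 -4 0 0 0.92 1;-10 11.5 -4 0 0 0.97 1;-10 11.5 -4 0 0 1 1"

```text
time_s: 32.33
ee_pos: [539.6, -266.1, 211.1]
eef_rot: [-0.0, 0.907, -0.421, 0.001]
wrist_force: [0.4, 0.6, -3.0]
grip_width: 0.261
```

```bash
python3 -c "
from h import *
got([495,-331.4,150],-1.706,0)"
```

```text
t 32.325 pos [ 539.601 -266.084  211.118] F [ 0.381  0.64  -2.97 ]
shift cm [2.1   7.631 6.104] rot [-0.001 -0.     0.837]
```

Emit:
step_arm --increments "0.3 1 0.5 0 0 0.1 1;0.8 2.5 1 0 0 0.27 1;1.3 4.5 2 0 0 0.44 1;1.7 6.5 3 0 0 0.6 1;2.1 7.6 4.5 0 0 0.75 1;2.1 7.6 6 0 0 0.837 1;2.1 7.6 6.1 0 0 0.837 1;2.1 7.6 6.1 0 0 0.837 1"

```text
time_s: 33.33
ee_pos: [496.6, -329.8, 150.3]
eef_rot: [0.001, -0.66, 0.751, -0.0]
wrist_force: [-0.1, 0.3, -3.1]
grip_width: 0.265
```

```bash
python3 -c "
from h import *
got([495,-331.4,30],-1.706,0)
snap('side','s19',(330,60,490,220),5)"
```

```text
t 33.325 pos [ 496.604 -329.769  150.337] F [-0.064  0.305 -3.076]
shift cm [ 0.196  0.164 12.033] rot [-0.002  0.001  0.006]
```

View pics/s19.png

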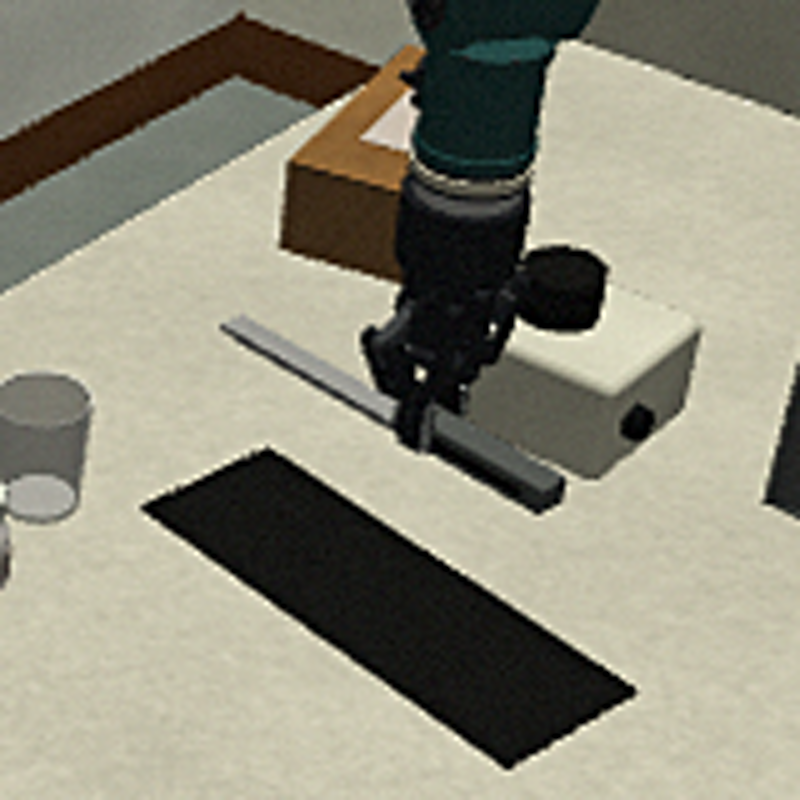

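Emit:
step_arm --increments "0.2 0.16 3 0 0 0 1;0.2 0.16 6.5 0 0 0 1;0.2 0.16 9.5 0 0 0 1;0.2 0.16 11 0 0 0 1;0.2 0.16 11.5 0 0 0 1;0.2 0.16 11.5 0 0 0 1"

```text
time_s: 34.12
ee_pos: [494.3, -333.0, 35.8]
eef_rot: [0.001, -0.659, 0.753, -0.001]
wrist_force: [0.5, -0.2, -3.3]
grip_width: 0.262
```

Emit:
step_arm --increments "0 0 0.2 0 0 0 1;0 0 0.4 0 0 0 1;0 0 0.6 0 0 0 1;0 0 0.7 0 0 0 1;0 0 0.7 0 0 0 1"

```text
time_s: 34.75
ee_pos: [493.6, -332.6, 28.1]
eef_rot: [0.001, -0.658, 0.753, -0.0]
wrist_force: [0.0, 0.4, -3.9]
grip_width: 0.261
```

Emit:
step_arm --increments "0 0 0.1 0 0 0 1;0 0 0.2 0 0 0 1;0 0 0.3 0 0 0 1;0 0 0.3 0 0 0 1"

```text
time_s: 35.25
ee_pos: [493.6, -332.6, 25.1]
eef_rot: [0.001, -0.658, 0.753, -0.0]
wrist_force: [-0.3, 0.6, -3.5]
grip_width: 0.261
```

Emit:
step_arm --increments "0 0 0.1 0 0 0 1;0 0 0.2 0 0 0 1;0 0 0.3 0 0 0 1;0 0 0.3 0 0 0 1"

```text
time_s: 35.75
ee_pos: [493.7, -332.7, 22.1]
eef_rot: [0.001, -0.658, 0.753, -0.0]
wrist_force: [-1.0, 0.2, -3.1]
grip_width: 0.267
```

```bash
python3 -c "
from h import *
got([495,-331.4,30],-1.706,0)
snap('side','s20',(340,110,480,220),5)"
```

```text
t 35.75 pos [ 493.655 -332.656   22.075] F [-1.02   0.157 -3.094]
shift cm [-0.143 -0.118 -0.792] rot [-0.001  0.     0.002]
```

View pics/s20.png

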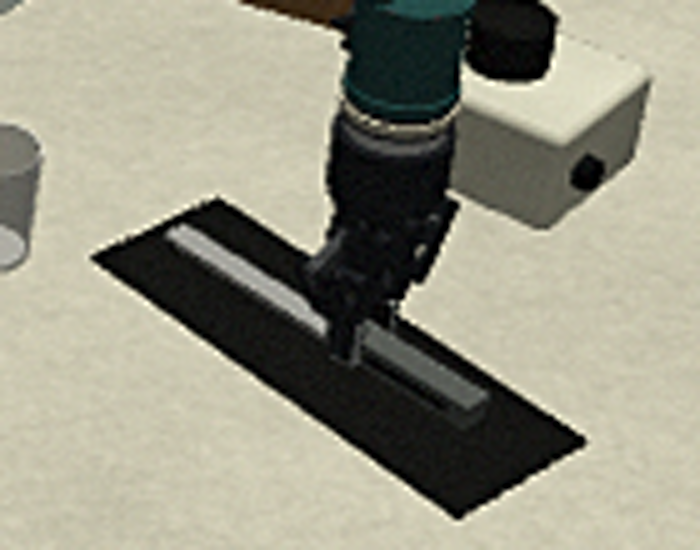

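Nearly down. I'll lower until the mat takes the weight.

Emit:
step_arm --increments "0 0 0.1 0 0 0 1;0 0 0.15 0 0 0 1;0 0 0.15 0 0 0 1"

```text
time_s: 36.17
ee_pos: [493.8, -332.7, 21.6]
eef_rot: [0.001, -0.658, 0.753, -0.0]
wrist_force: [-0.5, 1.3, 5.0]
grip_width: 0.26
```

Emit:
step_arm --increments "0 0 0.1 0 0 0 1;0 0 0.15 0 0 0 1;0 0 0.15 0 0 0 1"

```text
time_s: 36.55
ee_pos: [493.7, -332.7, 21.6]
eef_rot: [0.001, -0.658, 0.753, -0.0]
wrist_force: [-3.1, 2.4, 17.3]
grip_width: 0.264
```

Emit:
step_arm --increments "0 0 -0.15 0 0 0 1;0 0 -0.15 0 0 0 2.6;0 0 -0.15 0 0 0 3.5;0 0 -0.15 0 0 0 5;0 0 -0.15 0 0 0 5;0 0 -0.15 0 0 0 5" --force 20

```text
time_s: 37.3
ee_pos: [493.7, -332.7, 20.5]
eef_rot: [0.001, -0.658, 0.753, -0.0]
wrist_force: [0.2, -0.3, -0.5]
grip_width: 0.589
```

Emit:
step_arm --increments "0 0 -1 0 0 0 5;0 0 -4 0 0 0 5;0 0 -9 0 0 0 5;0 0 -14 0 0 0 5;0 0 -18 0 0 0 5;0 0 -18 0 0 0 5"

```text
time_s: 38.05
ee_pos: [495.4, -334.2, 205.0]
eef_rot: [0.002, -0.658, 0.753, -0.004]
wrist_force: [0.4, 0.5, -0.7]
grip_width: 0.587
```

```bash
python3 -c "
from h import *
got([495,-331.4,30],-1.706,0)
snap('side','s21')
snap('top','t21')"
```

```text
t 38.05 pos [ 495.42  -334.16   205.002] F [ 0.416  0.52  -0.723]
shift cm [-0.318  0.239 17.498] rot [-0.009 -0.003  0.002]
```

View pics/s21.png

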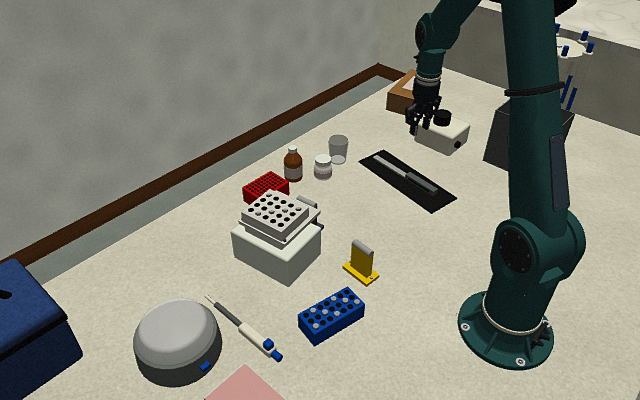

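View pics/t21.png

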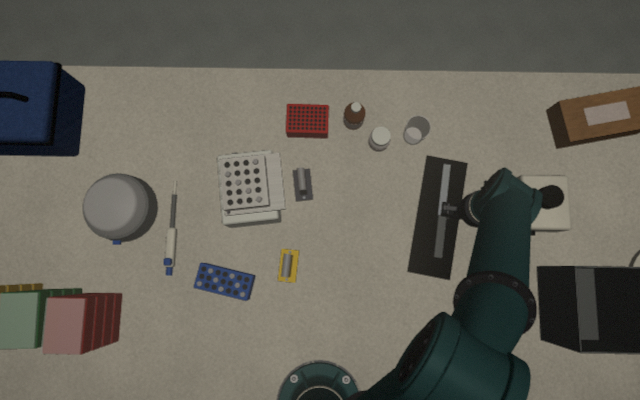

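```bash
python3 - <<'E'
import cv2,numpy as np
a=cv2.imread('pics/side0.png');b=cv2.imread('pics/s21.png')
r=np.hstack([cv2.resize(i[145:225,350:470],None,fx=3.3,fy=3.3,interpolation=cv2.INTER_CUBIC) for i in(a,b)])
q=np.hstack([cv2.resize(i[180:260,225:345],None,fx=3.3,fy=3.3,interpolation=cv2.INTER_CUBIC) for i in(a,b)])
cv2.imwrite('pics/cmp.png',np.vstack([r,q]))
E
```

```text
(no output)
```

View pics/cmp.png

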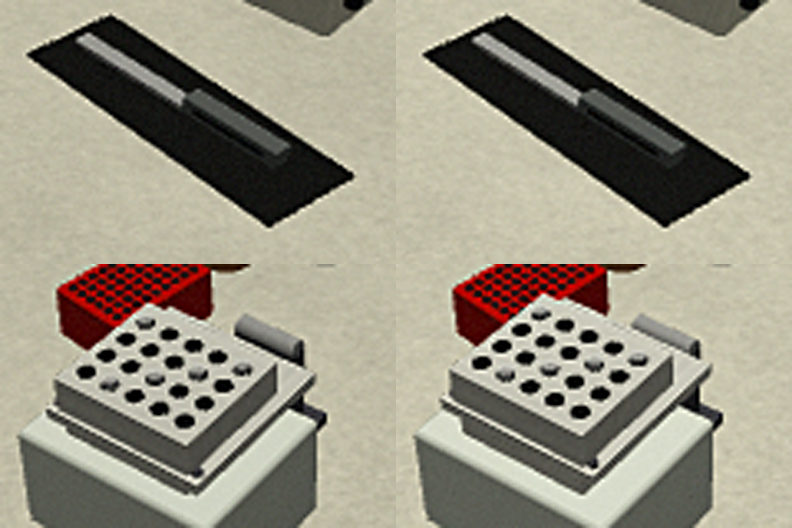

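The before/after crops show the bar lying flat where it started and the block clearly higher. The bystanders look unmoved. I'm handing the job in.

```bash
python3 -c "
from h import *
print(ticket.close_job())"
```

```text
the job is handed in; nothing more can be done
None
```

I levered the block up to its stop with the pry bar and laid the bar back flat on its mat. I handed the job in at about 38 s; no verdict is reported.

- **Setting the bar:** I rested it across the grey fulcrum with the tip about 12 mm under the lip, then let it settle against the lip.
- **Levering:** I pressed down on the heel with closed fingers. The block moved at about 12–16 N on the wrist, then the force climbed as it met the stop. I held 22.7–24.3 N for about 0.5 s, which I estimate at 60–75 N at the lip; the lip force itself isn't measured.
- **Putting it back:** I regripped the bar, took it off the lip, drew it out and laid it in its starting place.

**Last checks:**
- **Block:** its edge sits about 3.5 pixels higher in the side view, roughly 10 mm, and it stayed up after the bar came out.
- **Bar and bystanders:** the bar lies flat in its original place, and no bystander has visibly moved.
- **Gripper:** it is about 18 cm above the mat and touching nothing.

**Disagreement:** the two cameras differed by about 4–6 mm. I trusted the top view, which matched the arm's own position to within 1.5 mm.

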